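Fit a new wheel to a bench caster

TASK

Fit the new blue wheel to the steel caster fork: slide it in between the fork's two legs, then thread the black axle bolt down through the upper leg, the wheel and the lower leg until its head sits fully home on the upper leg, and let go. The lower leg's hole is a little out of line and hidden under the wheel, so feel for it with the bolt's tip, letting the bolt lean, and never force it or hammer it. Leave everything else on the bench where it is.

Things in the scene. Friction and masses are not known exactly. Their poses are not given: they have to be found in the camera images.
- fork_hole (a point): Centre of the 13.5 mm hole in the steel fork's UPPER leg, at its top face, 110 mm above the bench. z up; x points from the fork's open mouth inwards, to the caster plate. The fork lies on its side, fixed: two level legs 5 mm thick, 36 mm wide near the hole, ending 18 mm before it at the mouth, widening to 54 mm at the plate 52 mm behind it. Upper leg 105 to 110 mm above the bench.
- fork_below (a point): Point straight below fork_hole, 67 mm above the bench, on top of a 4 mm washer (31 mm across) welded on the lower leg (58 to 63 mm above the bench). Washer to upper leg: 38 mm clear. The washer's 13.5 mm hole is the one to thread; its centre is 4 mm off this point, in an unmeasured direction that differs each time. A bolt straight down stands on the washer; it must lean 3 to 7 degrees. Free space below.
- fork: Origin on the bench below fork_hole, same axes. The timber bench leg that carries the caster plate (fixed, 90 mm wide, 240 mm long, its highest part 124 mm above the bench) begins 56 mm from the hole along x; it lies on two bearers.
- wheel_center (a point): Centre of the new wheel (loose, 0.11 to 0.18 kg): blue tread 65 mm across, 26 mm wide; white hub 34 mm long, 26 mm across, bore 13.5 mm. It starts flat, axis (z) upright, on an 18 mm thick, 120 mm square plywood offcut, centre 35 mm above the bench; grip it from above across the tread. In the fork it rests loose on the washer, centre 84 mm above the bench, 4 mm slack above; it slides and tilts with the bolt.
- axle_center (a point): Middle of the axle bolt (loose, 0.08 kg, black steel), 38 mm from tip and from head top; z from tip to head. Round head 18 mm across, 12 mm high; shank 12 mm across, 64 mm long, 1.5 mm chamfer at the tip. It stands head up in a hole of the drilled block, tip 12 mm and head 76 to 88 mm above the bench. Grip the head with the very ends of the fingers, or they strike the upper leg before the head is home.
- axle_tip (a point): End of the axle bolt's shank, on its axis.
- axle_seat (a point): Centre of the underside of the axle bolt's head, 64 mm from its tip. With the bolt home it lies at fork_hole.
- block: Drilled timber block (fixed), 220 mm along its x axis, 50 mm wide, 50 mm high; origin at the centre of its underside. Three 16 mm holes, 38 mm deep, at x = -75, 0 and 75 mm hold the axle bolt and two other bolts, in any order. Closing the fingers along its y keeps them clear of the other bolts.
- brass_bolt: brass hex-head bolt, shank 12 x 50 mm, head 19 mm across, standing in the drilled block; origin at its tip; to be left alone
- zinc_bolt: silver hex-head bolt, shank 10 x 70 mm, head 16 mm across, standing in the drilled block; origin at its tip; to be left alone
- old_wheel: the worn-out black caster wheel, 65 mm across, 34 mm wide, lying flat; origin at the centre of its underside; to be left alone
- lock_nut: steel lock nut, 22 mm across, 12 mm high; origin under its centre; to be left alone
- spanner: spanner, 190 mm long, lying flat; to be left alone
- screwdriver: screwdriver with a green handle, 200 mm long, lying flat; to be left alone
- glue: white glue bottle with an orange cap, 60 mm across, 150 mm tall; to be left alone
- screw_jar: clear jar with a steel lid, 70 mm across, 90 mm tall; to be left alone
- tape: yellow tape measure, 70 x 35 x 62 mm; to be left alone
Mind the look-alikes: they are no part of the job. Leave any red or turquoise look-alike of the part that bears wheel_center alone.

How it is judged:
On the way, in this order (a step that is already met when the one before it is completed fails the run):
1. the new wheel is between the fork's legs with its bore under the upper hole (within 10 mm) (horizontal distance between wheel_center and fork_hole below 0.01 m and z of wheel_center in the frame of fork_hole between -0.032 and -0.018 m), for 0.2 s.
2. the axle has gone through the upper leg and into the wheel's bore (z of axle_tip in the frame of fork_hole below -0.025 m and horizontal distance between axle_tip and wheel_center below 0.008 m and horizontal distance between axle_tip and fork_hole below 0.008 m), for 0.1 s.
At the end, for the whole second after the job is handed in: Wheel between the legs, centre within 7 mm of the upper hole seen from above; bolt through both legs and the wheel (tip over 58 mm below the upper leg's top, within 12 mm), head home (underside within 3 mm of the leg, 4 mm of the hole's centre); bolt and wheel at rest (z of axle_seat in the frame of fork_hole between -0.003 and 0.003 m and horizontal distance between axle_seat and fork_hole below 0.004 m and z of axle_tip in the frame of fork_hole below -0.058 m and horizontal distance between axle_tip and fork_hole below 0.012 m and horizontal distance between wheel_center and fork_hole below 0.007 m and z of wheel_center in the frame of fork_hole between -0.032 and -0.018 m and linear speed of each of axle, wheel below 0.02 m/s); the robot touches nothing.
It fails at once if the axle bolt is forced: it presses on the fork with more than 25 N (contact force between axle and fork above 25 N).
It fails at once if the wheel is rammed into the fork with more than 25 N (contact force between wheel and fork above 25 N).
It fails at once if another thing on the bench is moved by more than 30 mm (distance of any of brass_bolt, zinc_bolt, old_wheel, lock_nut, spanner, screwdriver, glue, screw_jar, tape from where it was at the start of the episode above 0.03 m).
It also fails if it takes over 72 s, if anything falls off the work surface, if the arm or the gripper's body presses on something with over 40 N, if the wrist force passes 120 N, or if a joint passes its speed limit or range.

ROBOT

A 6-joint arm with a two-finger parallel gripper is mounted at the origin on the work surface. World frame = base frame: x ahead of the robot, y to its left, z up, the work surface at z = 0. Lengths are in m, angles in rad, forces in N, time in s.
With the tool pointing down it reaches from about 0.35 to 0.975 m from the base axis. Payload 4.9 kg.
Tool frame: the origin (TCP) lies at the very end of the fingers, on their centre line; the grasp point (between the pads) lies 19 mm behind it; y points along the fingers, z is the direction in which the jaws open and shut, and the axes are right-handed (so a half turn about y gives the same grasp; the last joint's range is limited). The gripper opens to 85 mm and grips with 20 to 120 N. Pads are 22 mm wide; open, the fingers measure 114 mm over their backs; the gripper's body (76 mm by 85 mm) begins 54 mm behind the grasp point. The pads swing forward as they close: fully open they stand 13 mm farther back than shut.
Start: joints at [-1.231, 0.053, 1.613, -0, 1.476, -0.119], TCP at [0.277, -0.56, 0.231] pointing down, gripper open.
Joint ranges: [-3.01, 3.01], [-1.01, 2.22], [0.06, 2.58], [-1.02, 4.17], [0.09, 2.62], [-3.14, 3.14]. Speed limits (rad/s): [2.57, 2.57, 3.14, 3.14, 3.14, 3.14].

INTERFACE

Orientations are given as a rotation vector (axis times angle).
In Python, from station import ctrl gives the robot as it stands.
- The arm moves only by the tool arm_command, never from a script. Its argument "steps" is a list of rows, each a list of 3 entries, a list of its own where there are three numbers: the shift along the tool's x, y, z in m, then the turn, a rotation vector about the tool's x, y, z in degrees, then the opening, from 0 (shut) to 1 (fully open). In form: [[[dx, dy, dz], [ax, ay, az], gripper], ...]. A call has 1 to 5 rows; each row is the pose to reach, as a shift and turn from the pose measured when the call began, along the tool's axes at that moment; what a row does not reach only later rows make up. A row lasts 1/10 s, in which the tool goes at most 50 mm and 8.59 degrees, less where a joint would pass 70% of its speed; a pose out of reach is approached as far as the arm can. A call with a gripper value outside its range is refused whole. The fingers move at their own pace and stop on an object; "force" is the grip in N (left out, the last holds). Time passes only in rows, so rows that repeat a pose let the fingers close. It gives the time, the measured TCP pose, the force and the opening at its end, in the units of the state.
- ctrl.get_obs(): the state, without advancing time (a new reading comes with each control period).
- ctrl.get_image(name): name is "scene" or "top"; returns a dict with "img" (480x640x3 uint8, red, green, blue), "camera_matrix" (3x3 intrinsics, pixels), "k1" (the pictures are not rectified: a ray, as slopes to the right and down, at radius r is drawn at 1 + k1 r^2 times it, then the intrinsics apply), "world_from_camera" (4x4, takes a point from camera to world coordinates). Camera axes: x right, y up, looking along -z (the intrinsics and any distortion apply to the point x, -y, -z); pixel columns grow to the right and rows downward; lengths in m; the calibration is good to about 2 mm. A picture is of the moment at which its call begins. There is no depth.
- ctrl.finish_job(): hands the job in, once; it reports no verdict.
Trained networks look in a picture, given as the dict that the camera call returned (one of the last four; its "shot" number tells which), for a name from the list of things; names that differ only in an ending like _2 or _b are one class to them, and where a whole thing is asked for, a point or a joint stands for the part that bears it (a point fixed in the world has none). Each returns a list of dicts, best first, with "confidence" (0 to 1); they miss things now and then, are a little off and sometimes report something else, mostly with a low value. They report only what shows in the picture. A call takes as long as a camera call. They do not tell look-alikes from the thing itself.
- ctrl.boxes_of(picture, name): "position" ([row, column] in pixels, amid what is visible of it).
The state is a dict: "t": time; "q": joint angles; "dq": joint speeds; "effort": joint torques, N m; "tool_pos": TCP position; "tool_rot": TCP orientation; "contact_force": force on the tool from outside, world axes, zero at the start; "wrist_torque": the same for the moment, N m; "opening": finger opening in m.
Only numpy, scipy, OpenCV 4.12 (cv2) and the standard library are available. Lean on these libraries where they do the work, as an engineer would, in place of code of your own. Each camera call takes 0.05 s, during which the arm holds its last target.

## Working session

There is one attempt and no reset: what is moved stays moved. The work goes in short steps, Python scripts to look and compute and a tool call to move; the robot and the scene stay as the last step left them, time stands still between calls to the robot, and variables do not carry over. Pictures are saved under pics/ and viewed, and the job is handed in when it is done.

Besides the shell and the picture viewer there is one more tool, called as name(argument=value, ...) on one line, values as JSON. arm_command: Moves the arm, as the interface text tells. Its arguments: {"type":"object","properties":{"steps":{"type":"array"},"force":{"type":"number"}},"required":["steps"]}

```bash
mkdir -p pics; ls; python3 - <<'E'
from station import ctrl
import cv2,json
print(ctrl.get_obs())
for n in ["scene","top"]:
    p=ctrl.get_image(n)
    cv2.imwrite(f"pics/{n}0.png",p["img"][:,:,::-1])
    print(n,p["camera_matrix"],p["k1"],p["world_from_camera"])
    for k in ["fork","wheel_center","axle_center","block","brass_bolt","zinc_bolt","old_wheel","fork_hole"]:
        try: print(k,[(b["position"],round(b["confidence"],2)) for b in ctrl.boxes_of(p,k)])
        except Exception as e: print(k,e)
E
```

```text
pics
{'t': 0.0, 'q': array([-1.23100046e+00,  5.33567964e-02,  1.61433901e+00, -9.27629686e-06,
        1.47599783e+00, -1.19015617e-01]), 'dq': array([ 3.00002525e-04, -1.07355018e-03,  2.75543841e-05,  1.47270227e-03,
       -2.61198558e-04, -2.13256194e-04]), 'effort': array([-6.62295806e-04, -3.93677294e+01, -3.70177567e+01, -1.57282907e-04,
        7.17664356e-03,  7.53008749e-06]), 'tool_pos': array([ 0.27657551, -0.55975774,  0.23003618]), 'tool_rot': array([-0.45945787,  1.9686227 , -1.9644078 ]), 'contact_force': array([-0.19212267, -0.10488866,  0.46879879]), 'wrist_torque': array([-0.02311787, -0.02065446, -0.00283646]), 'opening': 0.08532908582903974}
scene [[506.19957597   0.         319.90077082]
 [  0.         506.19957597 232.11965453]
 [  0.           0.           1.        ]] 0.01023504873225806 [[ 0.36892311 -0.51513955  0.77364526  1.44216158]
 [ 0.92943935  0.21000358 -0.30338259 -0.35442751]
 [-0.0061839   0.83098119  0.55626614  0.70711823]
 [ 0.          0.          0.          1.        ]]
fork [([278.1, 322.4], 0.89), ([268.1, 182.5], 0.72)]
wheel_center [([
[... 195 characters left out ...]
7, 322.5], 0.65)]
top [[443.18575979   0.         315.48568828]
 [  0.         443.18575979 241.80217748]
 [  0.           0.           1.        ]] -0.05547257388001524 [[-0.09147689  0.97566773 -0.19925979  0.30514647]
 [-0.99579642 -0.08869499  0.02286222  0.02124363]
 [ 0.00463258  0.20051355  0.97967998  1.33236025]
 [ 0.          0.          0.          1.        ]]
fork [([202.3, 324.9], 0.8)]
wheel_center [([323.2, 222.7], 0.79), ([277.0, 231.2], 0.61), ([263.9, 273.1], 0.54), ([280.2, 152.4], 0.54)]
axle_center [([282.6, 432.9], 0.48)]
block [([262.6, 420.7], 0.56)]
brass_bolt []
zinc_bolt [([237.7, 417.9], 0.54)]
old_wheel [([190.5, 406.7], 0.61)]
fork_hole [([201.3, 323.0], 0.93)]
```

View pics/scene0.png

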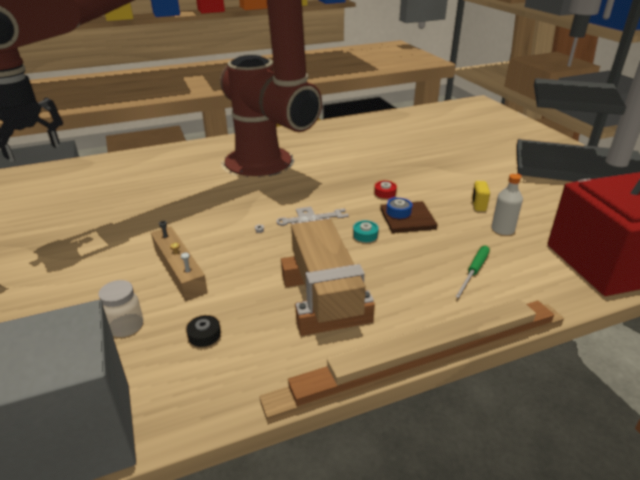

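View pics/top0.png

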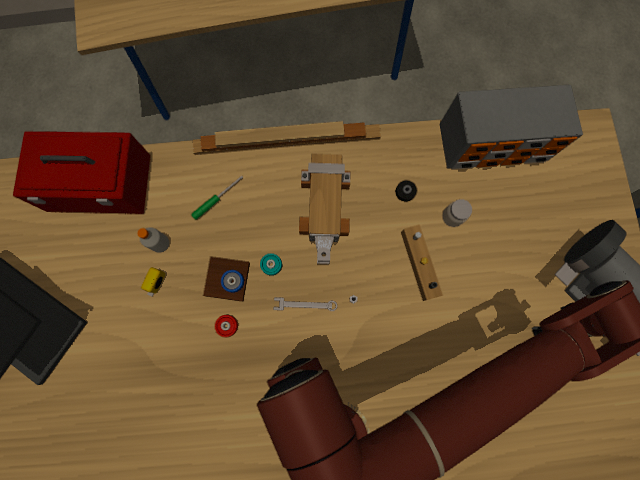

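Blue wheel: top (231,281), on dark plywood. It is the only blue one; red (226,326) and turquoise (271,264) are look-alikes. The black bolt is at top (433,285), the brass one at (424,261) and the silver one at (418,237). The fork hole is near (323,253). I'll confirm these in enlarged crops.

```bash
cat > h.py <<'E'
import numpy as np,cv2
from station import ctrl
def ray(p,rc):
    K=p["camera_matrix"];k1=p["k1"];T=np.array(p["world_from_camera"])
    v,u=rc
    a=np.array([(u-K[0,2])/K[0,0],(v-K[1,2])/K[1,1]])
    b=a.copy()
    for _ in range(20): b=a/(1+k1*(b@b))
    d=T[:3,:3]@np.array([b[0],-b[1],-1.0]); return T[:3,3],d
def atz(p,rc,z):
    o,d=ray(p,rc); return o+d*(z-o[2])/d[2]
def proj(p,X):
    K=p["camera_matrix"];k1=p["k1"];T=np.array(p["world_from_camera"])
    c=T[:3,:3].T@(np.asarray(X,float)-T[:3,3]); b=np.array([c[0]/-c[2],-c[1]/-c[2]])
    b=b*(1+k1*(b@b)); return np.array([K[1,1]*b[1]+K[1,2],K[0,0]*b[0]+K[0,2]])
def tri(ps,rcs):
    A=np.zeros((3,3));y=np.zeros(3)
    for p,rc in zip(ps,rcs):
        o,d=ray(p,rc);d=d/np.linalg.norm(d);M=np.eye(3)-np.outer(d,d);A+=M;y+=M@o
    return np.linalg.solve(A,y)
def crop(p,r,c,h,w,s,name):
    im=p["img"][r:r+h,c:c+w,::-1]
    cv2.imwrite("pics/"+name,cv2.resize(im,None,fx=s,fy=s,interpolation=cv2.INTER_CUBIC))
E
python3 - <<'E'
from h import *
import pickle
t=ctrl.get_image("top"); s=ctrl.get_image("scene")
pickle.dump((t,s),open("p0.pkl","wb"))
a=[]
def c(p,r,cc,h=60,w=80,k=5):
    return cv2.resize(p["img"][r:r+h,cc:cc+w,::-1],None,fx=k,fy=k,interpolation=cv2.INTER_CUBIC)
A=np.vstack([np.hstack([c(t,222,283),c(t,252,191)]),np.hstack([c(t,245,390),c(s,190,360)])])
B=np.vstack([np.hstack([c(s,215,150),c(s,260,290)])])
C=np.hstack([c(s,260,140),c(t,150,285)])
cv2.imwrite("pics/a.png",A);cv2.imwrite("pics/b.png",np.vstack([B,C]))
E
```

```text
(no output)
```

View pics/a.png

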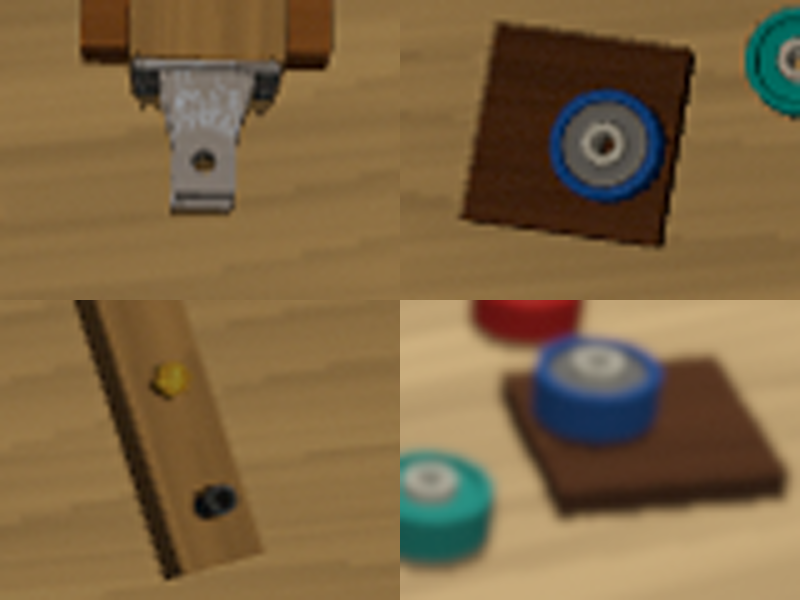

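View pics/b.png

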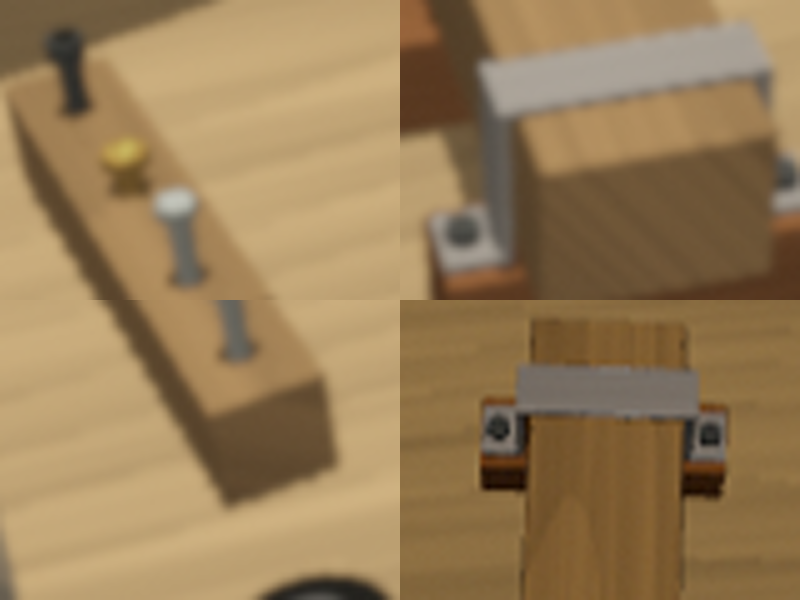

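```bash
python3 - <<'E'
from h import *
import pickle
t,s=pickle.load(open("p0.pkl","rb"))
f=lambda r0,c0,y,x,k=5:((y+.5)/k-.5+r0,(x+.5)/k-.5+c0)
np.set_printoptions(precision=4,suppress=True)
print("hole",atz(t,f(222,283,160,203),.110))
print("wheel top",atz(t,f(252,191,143,204),.052), "scene",atz(s,f(190,360,361-300,598-400),.052), tri([t,s],[f(252,191,143,204),f(190,360,61,198)]))
print("axle",atz(t,f(245,390,201,214),.088),atz(s,f(215,150,40,67),.088))
print("leg front L/R", atz(t,f(222,283,190,172),.11),atz(t,f(222,283,193,235),.11))
# fork widths
print("brass",atz(t,f(245,390,80,171),.07))
im=t["img"][:,:,::-1]
for n,(r,c,h,w) in dict(fork=(140,283,135,80),).items():
    cv2.imwrite("pics/c.png",cv2.resize(im[r:r+100,c:c+90],None,fx=6,fy=6,interpolation=cv2.INTER_CUBIC))
    cv2.imwrite("pics/d.png",cv2.resize(im[225:275,295:350],None,fx=12,fy=12,interpolation=cv2.INTER_CUBIC))
cv2.imwrite("pics/e.png",cv2.resize(im[220:305,395:450],None,fx=7,fy=7,interpolation=cv2.INTER_CUBIC))
E
```

```text
hole [ 0.5182 -0.0257  0.11  ]
wheel top [0.4744 0.2448 0.052 ] scene [0.4782 0.2414 0.052 ] [0.4744 0.2445 0.0494]
axle [ 0.4048 -0.3255  0.088 ] [ 0.4107 -0.332   0.088 ]
leg front L/R [ 0.5029 -0.0069  0.11  ] [ 0.498  -0.0417  0.11  ]
brass [ 0.4782 -0.3155  0.07  ]
```

View pics/c.png

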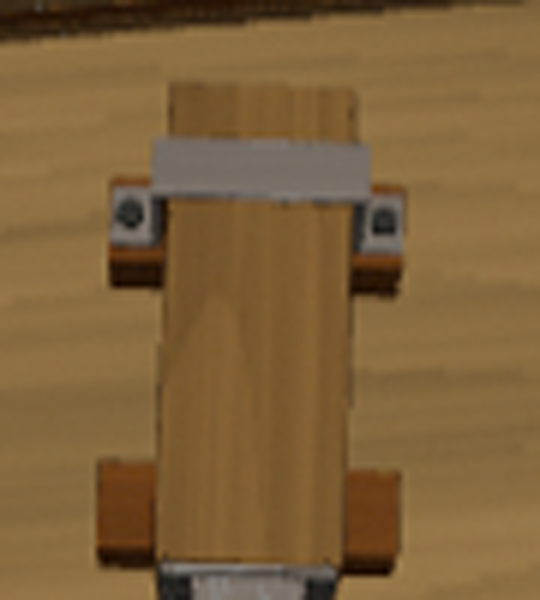

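View pics/d.png

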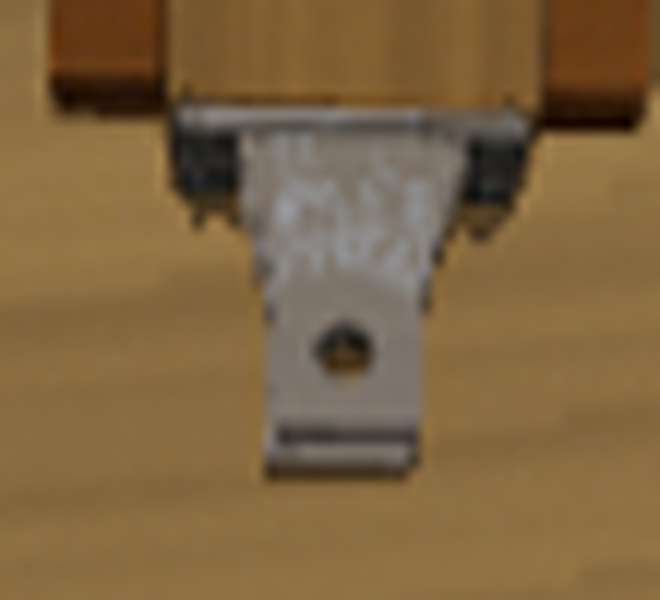

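View pics/e.png

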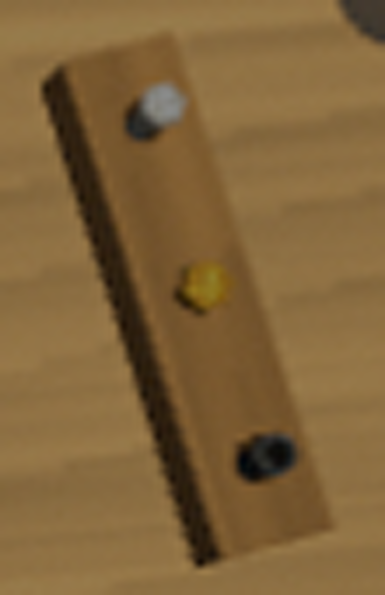

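```bash
cat >> h.py <<'E'
from scipy.spatial.transform import Rotation as Ro
np.set_printoptions(precision=4,suppress=True)
def Rdown(yaw):  # tool y down; tool z (jaw) at world angle yaw from +x
    z=np.array([np.cos(yaw),np.sin(yaw),0]);y=np.array([0,0,-1.]);x=np.cross(y,z)
    return np.c_[x,y,z]
def plan(pos,R):
    o=ctrl.get_obs();R0=Ro.from_rotvec(o["tool_rot"]).as_matrix()
    d=R0.T@(np.asarray(pos)-o["tool_pos"]); r=Ro.from_matrix(R0.T@R).as_rotvec(degrees=True)
    print("shift",d.round(4),"turn",r.round(2),"rows",max(np.linalg.norm(d)/.05,np.linalg.norm(r)/8.59).round(1),"t",o["t"],"f",o["contact_force"].round(2))
def w2t(v):
    o=ctrl.get_obs();R0=Ro.from_rotvec(o["tool_rot"]).as_matrix();return R0.T@np.asarray(v)
def st():
    o=ctrl.get_obs();R0=Ro.from_rotvec(o["tool_rot"]).as_matrix()
    print("t",o["t"],"pos",o["tool_pos"],"open",round(o["opening"],4),"F",o["contact_force"].round(2),"M",o["wrist_torque"].round(3));print(R0.round(4))
E
python3 - <<'E'
from h import *
import pickle
t,s=pickle.load(open("p0.pkl","rb"))
f=lambda r0,c0,y,x,k=5:((y+.5)/k-.5+r0,(x+.5)/k-.5+c0)
for a,b in (((85,170),(560,155)),((90,355),(565,343))):
    A=atz(t,f(140,283,*a,6),.124);B=atz(t,f(140,283,*b,6),.124);d=A-B
    print(A,B,np.degrees(np.arctan2(d[1],d[0])))
# leg parallel edges: d.png scale 12, origin 225,295
for a in ((425,272),(425,422),(300,265),(300,425),(350,343),(125,240),(125,468),(435,275),(435,418)):
    print(a,atz(t,f(225,295,*a,12),.11))
# block long edges top z=.05
for a in ((70,65),(565-15,215),(35,175),(525,330)):
    print("blk",a,atz(t,f(220,395,*a,7),.05))
for a in ((105,163),(285,207),(457,268)):
    print("bolt",a,[atz(t,f(220,395,*a,7),z)[:2] for z in (.05,.07,.088,.09)])
st()
E
```

```text
[ 0.8124 -0.0176  0.124 ] [0.5779 0.0104 0.124 ] -6.81890188132167
[ 0.8018 -0.1067  0.124 ] [ 0.5677 -0.0766  0.124 ] -7.327002562377056
(425, 272) [ 0.5018 -0.0073  0.11  ]
(425, 422) [ 0.4986 -0.0421  0.11  ]
(300, 265) [ 0.5314 -0.0084  0.11  ]
(300, 425) [ 0.528  -0.0457  0.11  ]
(350, 343) [ 0.5179 -0.0255  0.11  ]
(125, 240) [ 0.5737 -0.0064  0.11  ]
(125, 468) [ 0.5688 -0.0599  0.11  ]
(435, 275) [ 0.4994 -0.0078  0.11  ]
(435, 418) [ 0.4964 -0.0409  0.11  ]
blk (70, 65) [ 0.5792 -0.2743  0.05  ]
blk (550, 215) [ 0.3715 -0.3099  0.05  ]
blk (35, 175) [ 0.5902 -0.3234  0.05  ]
blk (525, 330) [ 0.3771 -0.3592  0.05  ]
bolt (105, 163) [array([ 0.5603, -0.3141]), array([ 0.5563, -0.3088]), array([ 0.5527, -0.3041]), array([ 0.5523, -0.3036])]
bolt (285, 207) [array([ 0.4818, -0.322 ]), array([ 0.479 , -0.3166]), array([ 0.4765, -0.3118]), array([ 0.4762, -0.3113])]
bolt (457, 268) [array([ 0.4076, -0.3374]), array([ 0.406 , -0.3318]), array([ 0.4045, -0.3268]), array([ 0.4044, -0.3262])]
t 1.0 pos [ 0.2768 -0.5603  0.2313] open 0.0852 F [-0.11 -0.49 -0.14] M [ 0.002 -0.023 -0.046]
[[-0.8966 -0.      0.4429]
 [-0.4429 -0.     -0.8966]
 [ 0.     -1.      0.    ]]
```

```bash
python3 - <<'E'
from h import *
plan([.4755,.2435,.23],Rdown(np.radians(-7)))
print(ctrl.get_obs()["q"])
E
```

```text
shift [-0.5342  0.0013 -0.6327] turn [  0.   -56.71   0.  ] rows 16.6 t 1.0 f [-0.11 -0.49 -0.14]
[-1.231   0.0527  1.6129 -0.      1.476  -0.119 ]
```

arm_command(steps=[[[-0.534, 0.0, -0.633], [0, -56.7, 0], 1], [[-0.534, 0.0, -0.633], [0, -56.7, 0], 1], [[-0.534, 0.0, -0.633], [0, -56.7, 0], 1], [[-0.534, 0.0, -0.633], [0, -56.7, 0], 1], [[-0.534, 0.0, -0.633], [0, -56.7, 0], 1]], force=40)

```text
t: 1.5
tool_pos: [0.3368, -0.3158, 0.2313]
tool_rot: [-1.019, 1.466, -1.467]
contact_force: [0.6, 0.4, 0.6]
opening: 0.0852
```

```bash
python3 - <<'E'
from h import *
st();plan([.4755,.2435,.23],Rdown(np.radians(-7)))
E
```

```text
t 1.5 pos [ 0.3368 -0.3158  0.2313] open 0.0852 F [0.64 0.36 0.61] M [ 0.038 -0.023 -0.041]
[[-0.349   0.0005  0.9371]
 [-0.9371 -0.0002 -0.349 ]
 [-0.     -1.      0.0006]]
shift [-0.5726  0.0013 -0.0652] turn [ -0.03 -13.43   0.  ] rows 11.5 t 1.5 f [0.64 0.36 0.61]
```

arm_command(steps=[[[-0.573, 0.0, -0.065], [0, -13.4, 0], 1], [[-0.573, 0.0, -0.065], [0, -13.4, 0], 1], [[-0.573, 0.0, -0.065], [0, -13.4, 0], 1], [[-0.573, 0.0, -0.065], [0, -13.4, 0], 1], [[-0.573, 0.0, -0.065], [0, -13.4, 0], 1]])

```text
t: 2.0
tool_pos: [0.3969, -0.0731, 0.2317]
tool_rot: [-1.147, 1.297, -1.301]
contact_force: [0.5, -0.6, -1.0]
opening: 0.0854
```

```bash
python3 - <<'E'
from h import *
st();plan([.4755,.2435,.23],Rdown(np.radians(-7)))
E
```

```text
t 2.0 pos [ 0.3969 -0.0731  0.2317] open 0.0854 F [ 0.45 -0.62 -0.96] M [-0.026 -0.09   0.025]
[[-0.123   0.0022  0.9924]
 [-0.9924 -0.0009 -0.123 ]
 [ 0.0006 -1.      0.0023]]
shift [-0.3239  0.0016  0.039 ] turn [-0.13 -0.06  0.03] rows 6.5 t 2.0 f [ 0.45 -0.62 -0.96]
```

arm_command(steps=[[[-0.324, 0.0016, 0.039], [-0.1, 0, 0], 1], [[-0.324, 0.0016, 0.039], [-0.1, 0, 0], 1], [[-0.324, 0.0016, 0.039], [-0.1, 0, 0], 1], [[-0.324, 0.0016, 0.039], [-0.1, 0, 0], 1], [[-0.324, 0.0016, 0.039], [-0.1, 0, 0], 1]])

```text
t: 2.5
tool_pos: [0.4569, 0.1701, 0.2307]
tool_rot: [-1.148, 1.297, -1.3]
contact_force: [1.5, -0.6, 0.1]
opening: 0.0858
```

arm_command(steps=[[[-0.075, 0.0, 0.009], [0, 0, 0], 1], [[-0.075, 0.0, 0.009], [0, 0, 0], 1], [[-0.075, 0.05, 0.009], [0, 0, 0], 1], [[-0.075, 0.1, 0.009], [0, 0, 0], 1], [[-0.075, 0.12, 0.009], [0, 0, 0], 1]])

```text
t: 3.0
tool_pos: [0.4719, 0.2427, 0.1052]
tool_rot: [-1.156, 1.301, -1.298]
contact_force: [-1.0, -0.7, -0.1]
opening: 0.0853
```

```bash
python3 - <<'E'
from h import *
st();plan([.4755,.2435,.022],Rdown(np.radians(-7)))
t=ctrl.get_image("top"); s=ctrl.get_image("scene")
a=cv2.resize(t["img"][232:322,180:290,::-1],None,fx=5,fy=5,interpolation=cv2.INTER_CUBIC)
b=cv2.resize(s["img"][130:240,340:450,::-1],None,fx=5,fy=5,interpolation=cv2.INTER_CUBIC)
cv2.imwrite("pics/f.png",a);cv2.imwrite("pics/g.png",b)
E
```

```text
t 3.0 pos [0.4719 0.2427 0.1052] open 0.0853 F [-0.96 -0.7  -0.09] M [ 0.044 -0.001  0.014]
[[-0.1214 -0.006   0.9926]
 [-0.9926 -0.0033 -0.1214]
 [ 0.004  -1.     -0.0055]]
shift [-0.0016  0.0832  0.004 ] turn [0.32 0.03 0.23] rows 1.7 t 3.0 f [-0.96 -0.7  -0.09]
```

View pics/g.png

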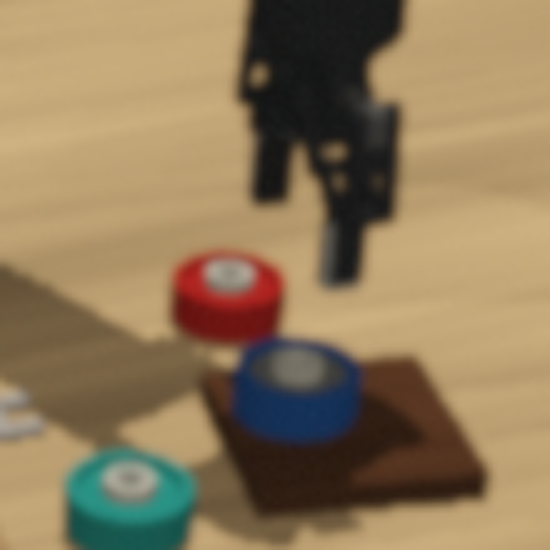

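View pics/f.png

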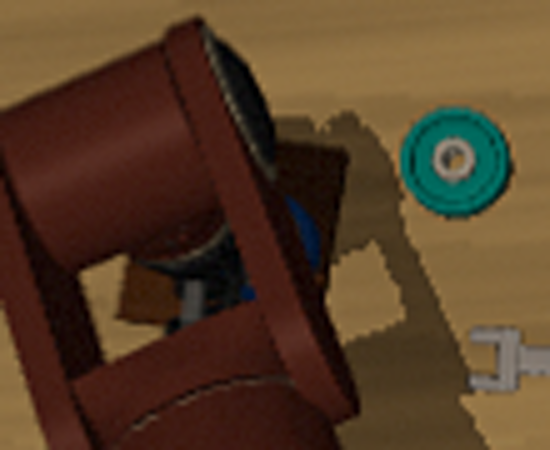

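The gripper hangs over the blue wheel (scene crop ~(298,385)), with the jaws along world x. Descending.

arm_command(steps=[[[-0.001, 0.03, 0.004], [0.3, 0, 0.2], 1], [[-0.001, 0.055, 0.004], [0.3, 0, 0.2], 1], [[-0.001, 0.075, 0.004], [0.3, 0, 0.2], 1], [[-0.001, 0.083, 0.004], [0.3, 0, 0.2], 1], [[-0.001, 0.083, 0.004], [0.3, 0, 0.2], 1]], force=20)

```text
t: 3.6
tool_pos: [0.476, 0.2427, 0.0236]
tool_rot: [-1.15, 1.299, -1.299]
contact_force: [-0.1, 0.1, 0.7]
opening: 0.0852
```

arm_command(steps=[[[0, 0, 0], [0, 0, 0], 0.6], [[0, 0, 0], [0, 0, 0], 0.6], [[0, 0, 0], [0, 0, 0], 0.6], [[0, 0, 0], [0, 0, 0], 0.6], [[0, 0, 0], [0, 0, 0], 0.6]])

```text
t: 4.1
tool_pos: [0.4776, 0.2433, 0.026]
tool_rot: [-1.146, 1.297, -1.299]
contact_force: [-1.3, -0.3, 6.8]
opening: 0.0633
```

```bash
python3 - <<'E'
from h import *
st();plan([.4755,.2435,.022],Rdown(np.radians(83)))
E
```

```text
t 4.1 pos [0.4776 0.2433 0.026 ] open 0.0633 F [-1.28 -0.29  6.8 ] M [-0.028  0.224  0.046]
[[-0.1222  0.0027  0.9925]
 [-0.9925  0.0007 -0.1222]
 [-0.001  -1.      0.0025]]
shift [ 0.      0.004  -0.0021] turn [ -0.16 -90.02   0.07] rows 10.5 t 4.1 f [-1.28 -0.29  6.8 ]
```

arm_command(steps=[[[0, 0, 0], [0, 0, 0], 1], [[0, 0, 0], [0, 0, 0], 1], [[0, -0.006, 0], [0, 0, 0], 1], [[0, -0.006, 0], [0, 0, 0], 1], [[0, -0.006, 0], [0, 0, 0], 1]])

```text
t: 4.6
tool_pos: [0.4777, 0.2433, 0.0322]
tool_rot: [-1.146, 1.297, -1.299]
contact_force: [-1.0, -0.2, -0.2]
opening: 0.0854
```

```bash
python3 - <<'E'
from h import *
st();plan([.4776,.2433,.028],Rdown(np.radians(83)))
E
```

```text
t 4.6 pos [0.4777 0.2433 0.0322] open 0.0854 F [-0.98 -0.23 -0.18] M [ 0.038 -0.018 -0.016]
[[-0.1222  0.0031  0.9925]
 [-0.9925  0.0009 -0.1222]
 [-0.0012 -1.      0.0029]]
shift [ 0.      0.0042 -0.0001] turn [ -0.19 -90.02   0.08] rows 10.5 t 4.6 f [-0.98 -0.23 -0.18]
```

arm_command(steps=[[[0, 0, 0], [-0.2, -90, 0], 1], [[0, 0, 0], [-0.2, -90, 0], 1], [[0, 0, 0], [-0.2, -90, 0], 1], [[0, 0, 0], [-0.2, -90, 0], 1], [[0, 0, 0], [-0.2, -90, 0], 1]])

```text
t: 5.1
tool_pos: [0.4775, 0.2432, 0.0319]
tool_rot: [-1.444, 0.73, -0.732]
contact_force: [0.1, 0.6, 0.1]
opening: 0.0847
```

arm_command(steps=[[[0, 0, 0], [0, -47, 0], 1], [[0, 0, 0], [0, -47, 0], 1], [[0, 0, 0], [0, -47, 0], 1], [[0, 0, 0], [0, -47, 0], 1], [[0, 0, 0], [0, -47, 0], 1]])

```text
t: 5.6
tool_pos: [0.4773, 0.2432, 0.0317]
tool_rot: [-1.566, 0.147, -0.147]
contact_force: [0.4, 0.5, -0.0]
opening: 0.0856
```

```bash
python3 - <<'E'
from h import *
st();plan([.4776,.2433,.028],Rdown(np.radians(83)))
E
```

```text
t 5.6 pos [0.4773 0.2432 0.0317] open 0.0856 F [ 0.42  0.45 -0.02] M [ 0.026  0.009 -0.032]
[[ 0.9825  0.0004  0.186 ]
 [-0.186  -0.      0.9825]
 [ 0.0004 -1.      0.0001]]
shift [0.0003 0.0037 0.0002] turn [-0.   -3.72  0.02] rows 0.4 t 5.6 f [ 0.42  0.45 -0.02]
```

arm_command(steps=[[[0, 0.003, 0], [0, -3.7, 0], 1], [[0, 0.003, 0], [0, -3.7, 0], 0.6], [[0, 0.003, 0], [0, -3.7, 0], 0.6], [[0, 0.003, 0], [0, -3.7, 0], 0.6], [[0, 0.003, 0], [0, -3.7, 0], 0.6]], force=30)

```text
t: 6.1
tool_pos: [0.4775, 0.2432, 0.0289]
tool_rot: [-1.569, 0.096, -0.097]
contact_force: [-0.0, -0.5, 1.9]
opening: 0.0646
```

arm_command(steps=[[[0, 0, 0], [0, 0, 0], 0.55], [[0, 0, 0], [0, 0, 0], 0.55]], force=40)

```text
t: 6.3
tool_pos: [0.4775, 0.2432, 0.029]
tool_rot: [-1.569, 0.096, -0.098]
contact_force: [-1.2, 0.7, 2.1]
opening: 0.064
```

```bash
python3 - <<'E'
from h import *
st();plan([.4776,.2433,.0795],Rdown(np.radians(83)))
E
```

```text
t 6.3 pos [0.4775 0.2432 0.029 ] open 0.064 F [-1.24  0.66  2.14] M [-0.129  0.114 -0.018]
[[ 0.9924  0.0008  0.1233]
 [-0.1233 -0.      0.9924]
 [ 0.0008 -1.      0.0001]]
shift [ 0.0001 -0.0505  0.0001] turn [-0.   -0.08  0.05] rows 1.0 t 6.3 f [-1.24  0.66  2.14]
```

arm_command(steps=[[[0, -0.01, 0], [0, 0, 0], 0.55], [[0, -0.03, 0], [0, 0, 0], 0.55], [[0, -0.051, 0], [0, 0, 0], 0.55], [[0, -0.051, 0], [0, 0, 0], 0.55], [[0, -0.051, 0], [0, 0, 0], 0.55]], force=50)

```text
t: 6.8
tool_pos: [0.4776, 0.2432, 0.0802]
tool_rot: [-1.568, 0.096, -0.098]
contact_force: [0.2, -0.5, -1.1]
opening: 0.0639
```

```bash
python3 - <<'E'
from h import *
st();plan([.442,-.018,.080],Rdown(np.radians(83)))
s=ctrl.get_image("scene")
crop(s,130,340,110,110,5,"w1.png")
E
```

```text
t 6.8 pos [0.4776 0.2432 0.0802] open 0.0639 F [ 0.19 -0.46 -1.11] M [ 0.035 -0.002 -0.033]
[[ 0.9924  0.0016  0.1233]
 [-0.1233  0.0003  0.9924]
 [ 0.0015 -1.      0.0005]]
shift [-0.0031  0.0001 -0.2636] turn [-0.03 -0.08  0.09] rows 5.3 t 6.8 f [ 0.19 -0.46 -1.11]
```

View pics/w1.png

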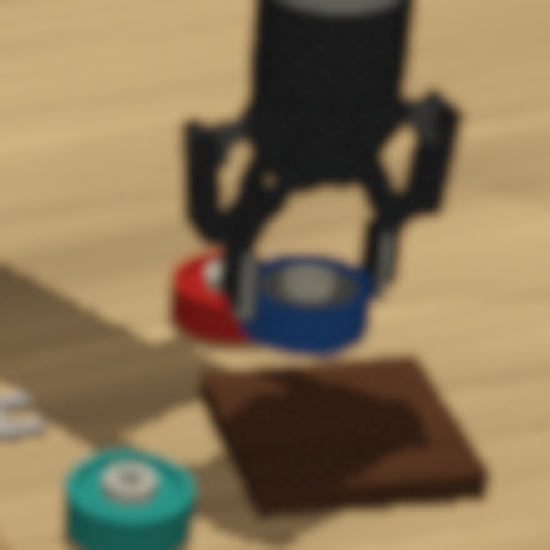

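The wheel is held level at crop (305,300). Moving to just ahead of the fork mouth.

arm_command(steps=[[[-0.003, 0, -0.264], [0, 0, 0], 0.55], [[-0.003, 0, -0.264], [0, 0, 0], 0.55], [[-0.003, 0, -0.264], [0, 0, 0], 0.55], [[-0.003, 0, -0.264], [0, 0, 0], 0.55], [[-0.003, 0, -0.264], [0, 0, 0], 0.55]])

```text
t: 7.35
tool_pos: [0.4415, -0.0059, 0.0778]
tool_rot: [-1.569, 0.099, -0.095]
contact_force: [1.4, -0.7, -0.8]
opening: 0.0636
```

```bash
python3 - <<'E'
from h import *
import pickle
st()
t=ctrl.get_image("top");s=ctrl.get_image("scene");pickle.dump((t,s),open("p1.pkl","wb"))
crop(t,215,275,75,100,8,"w2.png")
plan([.442,-.018,.080],Rdown(np.radians(83)))
E
```

```text
t 7.35 pos [ 0.4415 -0.0059  0.0778] open 0.0636 F [ 1.44 -0.68 -0.77] M [ 0.    -0.079 -0.029]
[[ 0.9924 -0.0026  0.1226]
 [-0.1226 -0.      0.9925]
 [-0.0026 -1.     -0.0003]]
shift [ 0.0016 -0.0021 -0.0087] turn [ 0.12 -0.54 -0.15] rows 0.2 t 7.45 f [ 0.32  0.82 -0.29]
```

View pics/w2.png

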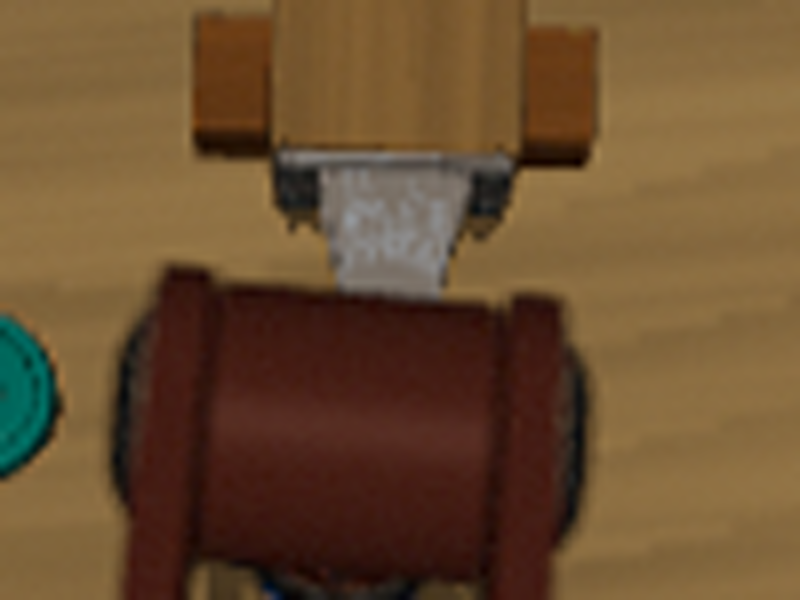

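arm_command(steps=[[[0.002, -0.002, -0.011], [0.1, -0.5, -0.1], 0.55], [[0.002, -0.002, -0.011], [0.1, -0.5, -0.1], 0.55], [[0.002, -0.002, -0.011], [0.1, -0.5, -0.1], 0.55]])

```text
t: 7.75
tool_pos: [0.4415, -0.0197, 0.0789]
tool_rot: [-1.568, 0.099, -0.094]
contact_force: [0.5, 0.0, -1.5]
opening: 0.0634
```

```bash
python3 - <<'E'
from h import *
st()
h=np.array([.5195,-.0268,.080]);d=np.array([.9925,-.122,0])
for a in (.06,.045,.03,0): plan(h-a*d,Rdown(np.radians(83)))
E
```

```text
t 7.75 pos [ 0.4415 -0.0197  0.0789] open 0.0634 F [ 0.48  0.04 -1.46] M [0.01  0.039 0.033]
[[ 0.9924 -0.0027  0.1228]
 [-0.1228  0.0008  0.9924]
 [-0.0028 -1.      0.0004]]
shift [ 0.0183 -0.0012  0.0025] turn [-0.02 -0.05 -0.16] rows 0.4 t 7.75 f [ 0.48  0.04 -1.46]
shift [ 0.0333 -0.0012  0.0025] turn [-0.02 -0.05 -0.16] rows 0.7 t 7.75 f [ 0.48  0.04 -1.46]
shift [ 0.0483 -0.0013  0.0025] turn [-0.02 -0.05 -0.16] rows 1.0 t 7.75 f [ 0.48  0.04 -1.46]
shift [ 0.0783 -0.0014  0.0025] turn [-0.02 -0.05 -0.16] rows 1.6 t 7.75 f [ 0.48  0.04 -1.46]
```

arm_command(steps=[[[0.008, -0.0012, 0.0025], [0, 0, -0.2], 0.55], [[0.018, -0.0012, 0.0025], [0, 0, -0.2], 0.55], [[0.028, -0.0012, 0.0025], [0, 0, -0.2], 0.55], [[0.036, -0.0012, 0.0025], [0, 0, -0.2], 0.55], [[0.04, -0.0012, 0.0025], [0, 0, -0.2], 0.55]])

```text
t: 8.25
tool_pos: [0.4827, -0.0221, 0.0801]
tool_rot: [-1.568, 0.096, -0.097]
contact_force: [0.2, -0.1, -1.0]
opening: 0.0633
```

arm_command(steps=[[[0.002, 0, 0], [0, 0, 0], 0.55], [[0.006, 0, 0], [0, 0, 0], 0.55], [[0.01, 0, 0], [0, 0, 0], 0.55], [[0.014, 0, 0], [0, 0, 0], 0.55], [[0.014, 0, 0], [0, 0, 0], 0.55]])

```text
t: 8.75
tool_pos: [0.497, -0.0239, 0.0803]
tool_rot: [-1.568, 0.095, -0.097]
contact_force: [0.2, -0.6, -1.2]
opening: 0.0633
```

```bash
python3 - <<'E'
from h import *
st()
h=np.array([.5195,-.0268,.080]);d=np.array([.9925,-.122,0])
plan(h,Rdown(np.radians(83)))
s=ctrl.get_image("scene")
crop(s,180,260,110,110,5,"w3.png")
E
```

```text
t 8.75 pos [ 0.497  -0.0239  0.0803] open 0.0633 F [ 0.2  -0.59 -1.21] M [0.033 0.002 0.028]
[[ 0.9925  0.0014  0.1225]
 [-0.1225  0.0002  0.9925]
 [ 0.0014 -1.      0.0004]]
shift [ 0.0227  0.0003 -0.0001] turn [-0.02 -0.03  0.08] rows 0.5 t 8.75 f [ 0.2  -0.59 -1.21]
```

View pics/w3.png

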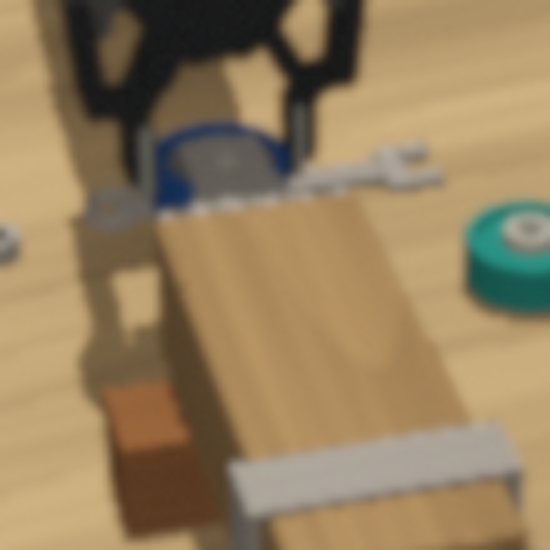

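The wheel is entering the fork mouth with no contact force. Continuing slowly.

arm_command(steps=[[[0.004, 0, 0], [0, 0, 0], 0.55], [[0.008, 0, 0], [0, 0, 0], 0.55], [[0.012, 0, 0], [0, 0, 0], 0.55], [[0.016, 0, 0], [0, 0, 0], 0.55], [[0.018, 0, 0], [0, 0, 0], 0.55]])

```text
t: 9.3
tool_pos: [0.5151, -0.0261, 0.0802]
tool_rot: [-1.568, 0.095, -0.097]
contact_force: [0.0, 0.2, -1.6]
opening: 0.0639
```

arm_command(steps=[[[0.003, 0, 0], [0, 0, 0], 0.55], [[0.0045, 0, 0], [0, 0, 0], 0.55], [[0.0045, 0.001, 0], [0, 0, 0], 0.55], [[0.0045, 0.0015, 0], [0, 0, 0], 0.55], [[0.0045, 0.002, 0], [0, 0, 0], 0.55]])

```text
t: 9.8
tool_pos: [0.5194, -0.0267, 0.0782]
tool_rot: [-1.568, 0.096, -0.097]
contact_force: [-1.2, -0.7, 0.7]
opening: 0.0638
```

```bash
python3 - <<'E'
from h import *
st()
h=np.array([.5195,-.0268,.080])
plan(h,Rdown(np.radians(83)))
E
```

```text
t 9.8 pos [ 0.5194 -0.0267  0.0782] open 0.0638 F [-1.16 -0.74  0.75] M [0.064 0.165 0.031]
[[ 0.9925  0.0011  0.1224]
 [-0.1224  0.0003  0.9925]
 [ 0.0011 -1.      0.0004]]
shift [ 0.0001 -0.0018 -0.0001] turn [-0.02 -0.03  0.06] rows 0.0 t 9.8 f [-1.16 -0.74  0.75]
```

arm_command(steps=[[[0, 0, 0], [0, 0, 0], 1], [[0, 0, 0], [0, 0, 0], 1], [[0, 0, 0], [0, 0, 0], 1], [[0, -0.02, 0], [0, 0, 0], 1], [[0, -0.07, 0], [0, 0, 0], 1]])

```text
t: 10.3
tool_pos: [0.5155, -0.026, 0.1436]
tool_rot: [-1.567, 0.104, -0.089]
contact_force: [0.5, 0.2, 0.2]
opening: 0.0852
```

```bash
python3 - <<'E'
from h import *
st()
plan([.406,-.329,.19],Rdown(np.radians(-80.3)));plan([.406,-.329,.19],Rdown(np.radians(99.7)));print(ctrl.get_obs()["q"])
E
```

```text
t 10.3 pos [ 0.5155 -0.026   0.1436] open 0.0852 F [0.49 0.19 0.15] M [ 0.022 -0.035 -0.044]
[[ 0.9924 -0.01    0.1225]
 [-0.1225  0.0024  0.9925]
 [-0.0102 -0.9999  0.0012]]
shift [-0.072  -0.0461 -0.3141] turn [  0.82 163.26  -0.22] rows 19.0 t 10.3 f [0.49 0.19 0.15]
shift [-0.072  -0.0461 -0.3141] turn [ -0.15 -16.74  -0.57] rows 6.5 t 10.3 f [0.49 0.19 0.15]
[-0.1948 -0.1321  1.9423  0.0005  1.3416 -1.6429]
```

arm_command(steps=[[[0, -0.045, 0], [0, -16.7, -0.5], 1], [[-0.072, -0.045, -0.314], [0, -16.7, -0.5], 1], [[-0.072, -0.045, -0.314], [0, -16.7, -0.5], 1], [[-0.072, -0.045, -0.314], [0, -16.7, -0.5], 1], [[-0.072, -0.045, -0.314], [0, -16.7, -0.5], 1]])

```text
t: 10.8
tool_pos: [0.4485, -0.2117, 0.1894]
tool_rot: [-1.565, -0.133, 0.133]
contact_force: [0.7, -0.1, 0.0]
opening: 0.0855
```

```bash
python3 - <<'E'
from h import *
import pickle
st()
t=ctrl.get_image("top");s=ctrl.get_image("scene");pickle.dump((t,s),open("p2.pkl","wb"))
crop(t,225,295,50,55,12,"w4.png")
plan([.406,-.329,.14],Rdown(np.radians(99.7)))
E
```

```text
t 10.8 pos [ 0.4485 -0.2117  0.1894] open 0.0855 F [ 0.73 -0.11  0.  ] M [-0.027  0.012 -0.007]
[[ 0.9857  0.     -0.1686]
 [ 0.1686  0.0018  0.9857]
 [ 0.0003 -1.      0.0018]]
shift [-0.0593  0.0493 -0.1061] turn [-0.04 -0.46 -0.06] rows 2.6 t 10.9 f [ 0.85 -0.13  0.01]
```

View pics/w4.png

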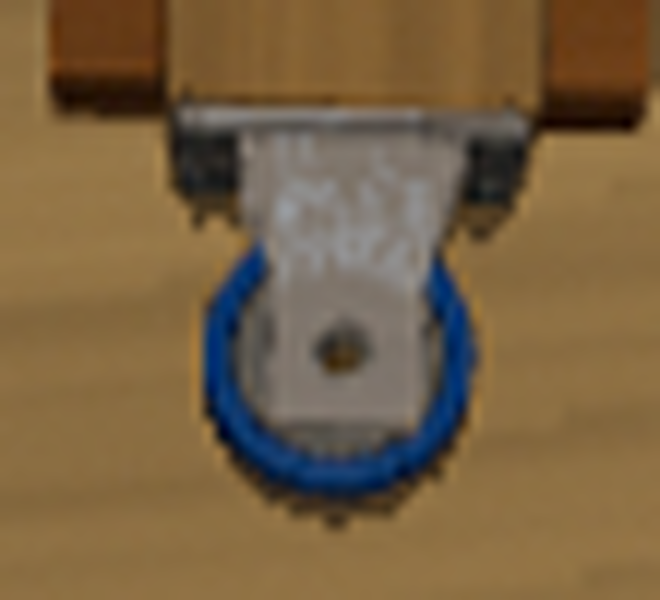

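```bash
cat > fit.py <<'E'
from h import *
import pickle
from scipy.optimize import least_squares,minimize
def blue(p):
    im=p["img"].astype(float); return im[:,:,2]-0.5*(im[:,:,0]+im[:,:,1])
def ringfit(p,z,c0,excl=None):
    B=blue(p); n=8
    rc=proj(p,[*c0,z]); r0,cc0=int(rc[0])-16,int(rc[1])-16; H=W=33
    sub=[((r0+i+(a+.5)/n-.5),(cc0+j+(b+.5)/n-.5)) for i in range(H) for a in range(n) for j in range(W) for b in range(n)]
    P=np.array([atz(p,q,z)[:2] for q in sub]).reshape(H,n,W,n,2)
    obs=B[r0:r0+H,cc0:cc0+W]
    m=np.ones((H,W),bool)
    if excl is not None:
        d=np.array([.9925,-.122]);e=np.array([.122,.9925])
        Q=P.mean((1,3))-excl; u=Q@d;v=Q@e; m&=~((abs(v)<.022+np.maximum(0,u)*.25)&(u>-.022)); m&=u<.03
    def model(x,soft=.0006):
        rr=np.hypot(P[...,0]-x[0],P[...,1]-x[1])
        f=1/(1+np.exp((rr-.0325)/soft)) ; g=1/(1+np.exp((rr-x[2])/soft))
        ring=(f-g).mean((1,3)); inn=g.mean((1,3)); return ring,inn
    def res(x):
        ring,inn=model(x); A=np.c_[ring[m],inn[m],np.ones(m.sum())]
        s,_,_,_=np.linalg.lstsq(A,obs[m],rcond=None); return A@s-obs[m]
    s=least_squares(res,[*c0,.026],x_scale=[1e-3]*3,diff_step=1e-3)
    return s.x, np.sqrt((s.fun**2).mean())
E
cat > run1.py <<'E'
from fit import *
t0=pickle.load(open("p0.pkl","rb"))[0];t2=pickle.load(open("p2.pkl","rb"))[0]
print("wheel initial", ringfit(t0,.048,[.4755,.244]), "true .4775 .2432")
print("in fork", ringfit(t2,.097,[.5180,-.026],np.array([.518,-.026])), "true .5194 -.0267")
g=t2["img"][248:260,316:331].astype(int)
print(t0["img"][248:260,316:331].sum(2)//3);print(g.sum(2)//3)
E
python3 run1.py
```

```text
wheel initial (array([0.4741, 0.245 , 0.0254]), np.float64(9.218681951868025)) true .4775 .2432
in fork (array([ 0.5181, -0.0245,  0.0246]), np.float64(9.700165817261293)) true .5194 -.0267
[[ 81 111 129 116 119 119 116 115 115 117 122 127 135 138  97]
 [ 94 119 118 115 114 114 115 115 115 114 114 118 122 123  82]
 [ 97  93 116 115 116 114 116 117 115 116 115 115 115 117  70]
 [ 99  81 118 116 117 118 120 103 108 119 119 116 117 117  98]
 [103 101 115 115 115 115  76  54  60  94 120 118 117 119 109]
 [105 111 113 113 115  78  35  44  19  43 114 114 113 114 108]
 [104 112 114 113 117  64  43  56  48  43 103 115 114 115 105]
 [102 114 115 116 117 100  47  50  50  63 113 115 115 116 105]
 [100 112 116 115 116 115  97  94  99 107 117 116 116 116 106]
 [101 103 116 115 115 115 115 113 116 116 117 115 115 117 107]
 [103 111 118 119 117 118 117 118 118 117 117 116 115 117 108]
 [103 112 118 118 116 118 117 117 118 117 118 119 118 117 108]]
[[ 44  95 132 118 119 119 115 116 115 118 121 128 137 140  99]
 [ 72 100 121 116 115 116 118 116 115 116 115 119 124 126  73]
 [ 82 101 118 115 116 117 117 118 118 116 116 116 116 120  84]
 [ 83  84 120 118 117 120 121 102 109 120 119 119 119 122  92]
 [ 83  75 119 116 117 115  87  78  76  98 119 118 119 122  67]
 [ 83  74 116 114 116  82  45  59  58  81 114 114 115 118  83]
 [ 82  92 117 115 117  67  41  57  54  72 107 115 115 116  92]
 [ 81 109 118 117 119 102  46  50  61 100 115 117 117 118  93]
 [ 83 102 117 116 118 115  98 102 114 116 118 116 117 118  93]
 [ 84  99 118 116 117 117 116 117 120 117 117 117 116 120  95]
 [ 90 102 120 119 119 120 118 119 118 119 118 118 119 120  85]
 [ 63 101 121 119 118 120 118 118 119 118 120 120 120 121  68]]
```

```bash
python3 - <<'E'
from fit import *
t0=pickle.load(open("p0.pkl","rb"))[0];t2=pickle.load(open("p2.pkl","rb"))[0]
for t in (t0,t2):
    g=t["img"].astype(float).sum(2)/3
    w=np.clip(116-g[250:258,319:328],0,None);w[w<6]=0
    r,c=np.mgrid[250:258,319:328]
    rc=((w*r).sum()/w.sum(),(w*c).sum()/w.sum()); print(rc,atz(t,rc,.11), "sum/px area",w.sum()/65, "expect",np.pi*.00675**2*(443/1.24)**2)
    print(t["img"][250:258,319:328,0]);print(t["img"][250:258,319:328,2])
E
```

```text
(np.float64(253.6932033577038), np.float64(323.2569726509613)) [ 0.5179 -0.0258  0.11  ] sum/px area 18.93846153846154 expect 18.26928288223515
[[125 126 124 126 127 125 125 125 125]
 [126 126 128 130 112 117 130 129 126]
 [124 125 124  83  59  65 102 130 128]
 [123 124  85  37  53  24  47 123 123]
 [123 126  69  56  75  68  56 111 123]
 [125 126 109  68  72  72  81 122 124]
 [124 126 124 107 110 122 118 127 125]
 [125 125 125 124 124 129 126 126 125]]
[[105 107 105 106 108 106 107 106 105]
 [107 109 109 110  94  99 110 109 107]
 [106 106 106  70  50  56  87 111 109]
 [104 106  71  34  34  14  39 105 105]
 [105 108  59  29  35  27  28  95 106]
 [108 109  93  24  26  25  44 106 107]
 [106 107 106  88  78  74  98 109 107]
 [106 106 106 107 102 103 108 109 106]]
(np.float64(253.70247349823325), np.float64(323.0187279151944)) [ 0.518  -0.0252  0.11  ] sum/px area 14.512820512820511 expect 18.26928288223515
[[125 125 127 127 128 128 125 126 126]
 [128 127 129 131 111 117 131 130 128]
 [126 127 125  95  85  84 107 130 128]
 [124 126  90  49  69  65  87 124 124]
 [126 127  71  55  77  73  78 116 125]
 [127 128 110  68  72  78 109 124 126]
 [126 127 125 108 112 124 125 127 125]
 [126 128 127 125 126 130 127 127 127]]
[[106 107 108 107 108 109 107 107 106]
 [108 109 111 111  94 101 111 110 110]
 [107 108 105  80  71  69  90 110 109]
 [105 107  75  42  48  50  74 105 105]
 [106 108  63  28  35  34  64  99 106]
 [108 110  95  22  25  44  91 106 108]
 [107 109 106  89  91 103 107 110 107]
 [107 108 108 108 108 111 108 108 109]]
```

```bash
cat > th.py <<'E'
from fit import *
t0=pickle.load(open("p0.pkl","rb"))[0]
obs=t0["img"][249:260,317:330].astype(float);H,W=obs.shape[:2];n=10
sub=[((249+i+(a+.5)/n-.5),(317+j+(b+.5)/n-.5)) for i in range(H) for a in range(n) for j in range(W) for b in range(n)]
P={z:np.array([atz(t0,q,z)[:2] for q in sub]).reshape(H,n,W,n,2) for z in (.11,.105,.067,.063,.058)}
def disc(z,c): return np.hypot(P[z][...,0]-c[0],P[z][...,1]-c[1])<.00675
def cost(c,off,layers):
    top=disc(.11,c);b=top&disc(.105,c)
    w=b.copy()
    for z in layers: w&=disc(z,np.array(c)+off)
    wall=(top&~b)
    A=np.c_[(~top).mean((1,3)).ravel(),w.mean((1,3)).ravel(),(b&~w).mean((1,3)).ravel(),wall.mean((1,3)).ravel()]
    x,_,_,_=np.linalg.lstsq(A,obs.reshape(-1,3),rcond=None)
    return ((A@x-obs.reshape(-1,3))**2).mean(),x
for layers in ((.067,.063),(.067,.063,.058),()):
  for th in range(0,360,30):
    best=None
    for dx in np.arange(-.0012,.00121,.0004):
        for dy in np.arange(-.0012,.00121,.0004):
            c=(.5179+dx,-.0258+dy); off=.004*np.array([np.cos(np.radians(th)),np.sin(np.radians(th))])
            k,x=cost(c,off,layers)
            if best is None or k<best[0]: best=(k,dx,dy,x)
    print(layers,th,round(best[0],2),np.round(best[1:3],4),best[3][1:3].round(0).tolist())
    if not layers: break
E
python3 th.py
```

```text
(0.067, 0.063) 0 31.31 [0. 0.] [[69.0, 52.0, 30.0], [33.0, 32.0, 28.0]]
(0.067, 0.063) 30 32.98 [0. 0.] [[70.0, 53.0, 31.0], [46.0, 39.0, 27.0]]
(0.067, 0.063) 60 34.76 [0. 0.] [[72.0, 54.0, 31.0], [52.0, 43.0, 29.0]]
(0.067, 0.063) 90 35.24 [0. 0.] [[77.0, 57.0, 31.0], [55.0, 45.0, 29.0]]
(0.067, 0.063) 120 34.96 [0. 0.] [[93.0, 68.0, 40.0], [56.0, 45.0, 28.0]]
(0.067, 0.063) 150 34.93 [0. 0.] [[100.0, 79.0, 57.0], [58.0, 46.0, 28.0]]
(0.067, 0.063) 180 33.09 [0. 0.] [[119.0, 93.0, 61.0], [57.0, 45.0, 28.0]]
(0.067, 0.063) 210 31.61 [0. 0.] [[111.0, 84.0, 47.0], [56.0, 44.0, 28.0]]
(0.067, 0.063) 240 31.79 [0. 0.] [[94.0, 68.0, 33.0], [53.0, 43.0, 29.0]]
(0.067, 0.063) 270 32.0 [0. 0.] [[80.0, 58.0, 29.0], [50.0, 42.0, 30.0]]
(0.067, 0.063) 300 29.54 [0. 0.] [[74.0, 55.0, 29.0], [42.0, 38.0, 30.0]]
(0.067, 0.063) 330 30.16 [0. 0.] [[70.0, 52.0, 28.0], [32.0, 33.0, 32.0]]
(0.067, 0.063, 0.058) 0 30.25 [0. 0.] [[71.0, 54.0, 30.0], [39.0, 35.0, 29.0]]
(0.067, 0.063, 0.058) 30 32.93 [0. 0.] [[71.0, 54.0, 30.0], [48.0, 40.0, 28.0]]
(0.067, 0.063, 0.058) 60 34.98 [0. 0.] [[74.0, 55.0, 31.0], [54.0, 44.0, 29.0]]
(0.067, 0.063, 0.058) 90 35.39 [0. 0.] [[82.0, 60.0, 34.0], [56.0, 45.0, 29.0]]
(0.067, 0.063, 0.058) 120 35.69 [0. 0.] [[104.0, 78.0, 53.0], [58.0, 46.0, 28.0]]
(0.067, 0.063, 0.058) 150 34.85 [0. 0.] [[184.0, 149.0, 118.0], [58.0, 46.0, 28.0]]
(0.067, 0.063, 0.058) 180 34.05 [0. 0.] [[211.0, 170.0, 125.0], [58.0, 46.0, 28.0]]
(0.067, 0.063, 0.058) 210 32.11 [0. 0.] [[144.0, 110.0, 64.0], [57.0, 45.0, 28.0]]
(0.067, 0.063, 0.058) 240 31.12 [0. 0.] [[109.0, 80.0, 40.0], [54.0, 43.0, 28.0]]
(0.067, 0.063, 0.058) 270 32.76 [0. 0.] [[81.0, 59.0, 29.0], [52.0, 43.0, 29.0]]
(0.067, 0.063, 0.058) 300 29.63 [0. 0.] [[79.0, 57.0, 28.0], [44.0, 39.0, 30.0]]
(0.067, 0.063, 0.058) 330 28.63 [0. 0.] [[73.0, 54.0, 29.0], [37.0, 35.0, 30.0]]
() 0 36.64 [0.0004 0.    ] [[57.0, 46.0, 30.0], [0.0, 0.0, 0.0]]
```

```bash
python3 - <<'E'
from fit import *
t,s=pickle.load(open("p2.pkl","rb"))
for z in (.065,.07,.075,.08,.085,.09):
    for nm,pt in (("inner mid",(.4737,.2115)),("front inner",(.4737+.011,.2115-.0013)),("front outer",(.4737+.011-.0014,.2115-.0013-.012))):
        q=proj(s,[*pt,z]);print(z,nm,((q-[130,340])*5)[::-1].round(0),end=" | ")
    print()
# wheel bottom/top edge check
for z in (.0733,.0993):
    q=proj(s,[.4776+.0325*.85,.2432-.0325*.5,z]);print(z,((q-[130,340])*5)[::-1].round(0))
crop(t,255,400,50,60,12,"ax.png"); crop(s,205,140,60,60,10,"ax2.png")
E
```

```text
0.065 inner mid [242. 344.] | 0.065 front inner [250. 355.] | 0.065 front outer [227. 358.] | 
0.07 inner mid [242. 335.] | 0.07 front inner [250. 346.] | 0.07 front outer [228. 349.] | 
0.075 inner mid [243. 327.] | 0.075 front inner [251. 337.] | 0.075 front outer [228. 341.] | 
0.08 inner mid [244. 318.] | 0.08 front inner [252. 329.] | 0.08 front outer [229. 332.] | 
0.085 inner mid [244. 309.] | 0.085 front inner [252. 320.] | 0.085 front outer [230. 323.] | 
0.09 inner mid [245. 300.] | 0.09 front inner [253. 311.] | 0.09 front outer [230. 314.] | 
0.0733 [301. 353.]
0.0993 [305. 307.]
```

View pics/ax2.png

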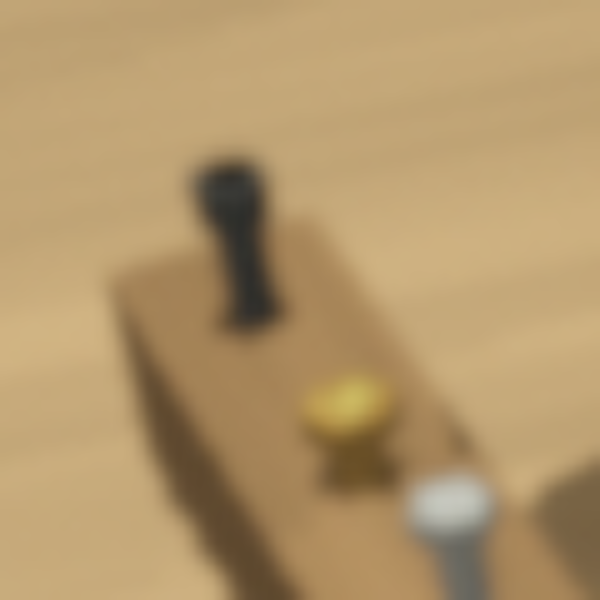

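View pics/ax.png

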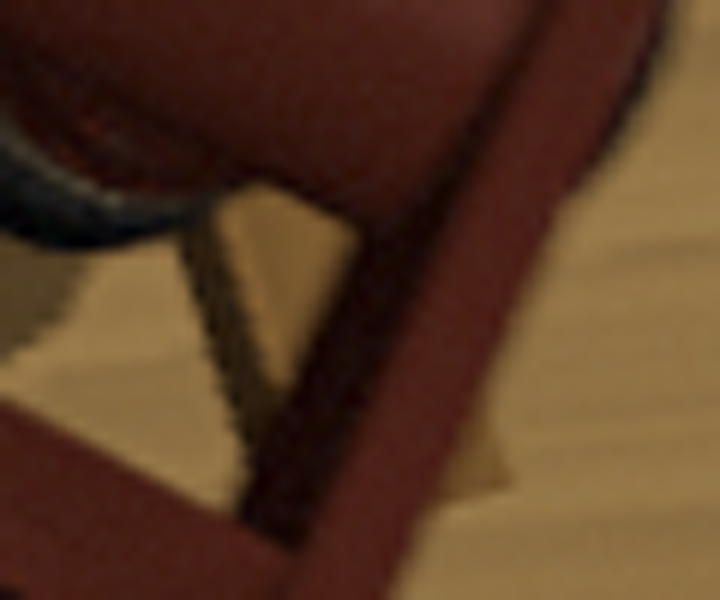

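arm_command(steps=[[[-0.058, 0.02, -0.106], [0, -0.5, 0], 1], [[-0.058, 0.04, -0.106], [0, -0.5, 0], 1], [[-0.058, 0.04, -0.106], [0, -0.5, 0], 0.7], [[-0.058, 0.04, -0.106], [0, -0.5, 0], 0.7], [[-0.058, 0.04, -0.106], [0, -0.5, 0], 0.7]], force=20)

```text
t: 11.4
tool_pos: [0.4073, -0.3283, 0.149]
tool_rot: [-1.565, -0.132, 0.134]
contact_force: [0.1, 0.5, 0.3]
opening: 0.06
```

```bash
python3 - <<'E'
from h import *
st()
plan([.407,-.329,.079],Rdown(np.radians(99.7)))
s=ctrl.get_image("scene");crop(s,170,110,90,110,6,"ax3.png")
t=ctrl.get_image("top");crop(t,240,380,70,90,7,"ax4.png")
E
```

```text
t 11.4 pos [ 0.4073 -0.3283  0.149 ] open 0.06 F [0.09 0.52 0.32] M [-0.001  0.007 -0.019]
[[ 0.9857 -0.0014 -0.1683]
 [ 0.1683  0.0017  0.9857]
 [-0.0011 -1.      0.0019]]
shift [-0.0003  0.0699 -0.0008] turn [-0.11 -0.01 -0.06] rows 1.4 t 11.4 f [0.09 0.52 0.32]
```

View pics/ax3.png

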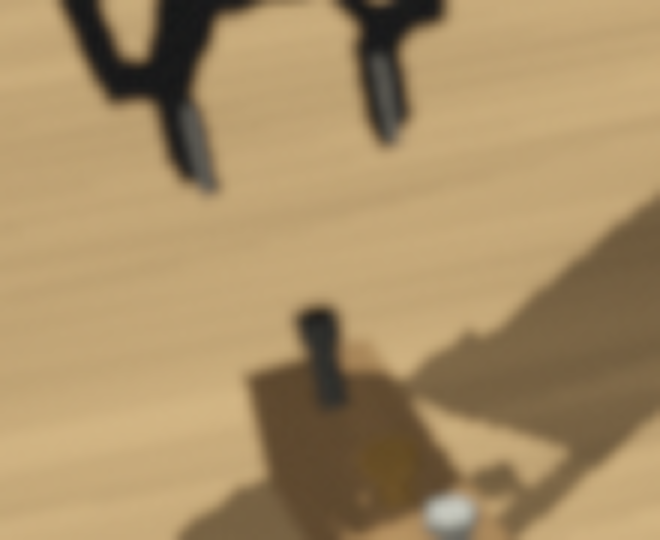

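View pics/ax4.png

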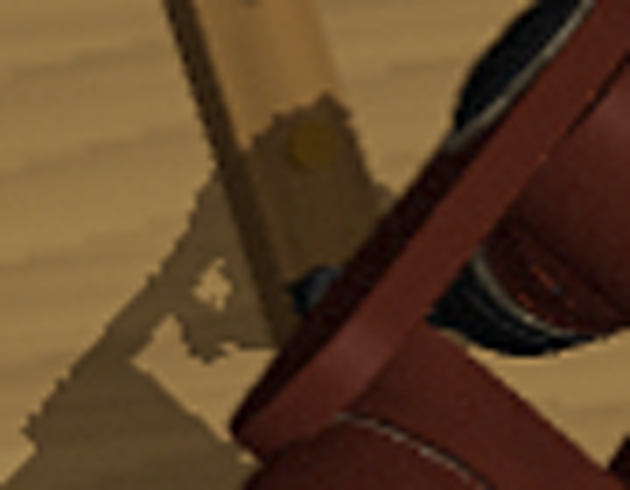

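```bash
python3 - <<'E'
from fit import *
t,s=pickle.load(open("p2.pkl","rb"))
f=lambda q:((q-[170,110])*6)[::-1].round(0)
j=np.array([-.1683,.9857]);n=np.array([.9857,.1683])
for z in (.149,.152,.155):
  for sg in (-1,1):
    for k in (-1,0,1): print(z,sg,k,f(proj(s,[*(np.array([.4073,-.3283])+sg*.03*j+k*.011*n),z])),end=" ")
  print()
for x in (.403,.407,.411): print(x,f(proj(s,[x,-.329,.088])),f(proj(s,[x,-.329,.050])))
E
```

```text
0.149 -1 -1 [207. 178.] 0.149 -1 0 [216. 191.] 0.149 -1 1 [224. 204.] 0.149 1 -1 [368. 136.] 0.149 1 0 [377. 148.] 0.149 1 1 [387. 161.] 
0.152 -1 -1 [206. 171.] 0.152 -1 0 [214. 184.] 0.152 -1 1 [222. 197.] 0.152 1 -1 [367. 129.] 0.152 1 0 [376. 141.] 0.152 1 1 [385. 154.] 
0.155 -1 -1 [204. 164.] 0.155 -1 0 [212. 177.] 0.155 -1 1 [221. 190.] 0.155 1 -1 [365. 122.] 0.155 1 0 [375. 134.] 0.155 1 1 [384. 146.] 
0.403 [323. 304.] [341. 387.]
0.407 [325. 309.] [342. 392.]
0.411 [326. 314.] [344. 397.]
```

arm_command(steps=[[[0.002, 0.02, -0.003], [-0.1, 0, 0], 0.7], [[0.002, 0.05, -0.003], [-0.1, 0, 0], 0.7], [[0.002, 0.07, -0.003], [-0.1, 0, 0], 0.7], [[0.002, 0.07, -0.003], [-0.1, 0, 0], 0.7], [[0.002, 0.07, -0.003], [-0.1, 0, 0], 0.7]])

```text
t: 12.0
tool_pos: [0.4113, -0.3299, 0.0807]
tool_rot: [-1.568, -0.136, 0.135]
contact_force: [-0.2, -0.8, 1.0]
opening: 0.0599
```

arm_command(steps=[[[0, 0, 0], [0, 0, 0], 0.1], [[0, 0, 0], [0, 0, 0], 0.1], [[0, 0, 0], [0, 0, 0], 0.1], [[0, 0, 0], [0, 0, 0], 0.1], [[0, 0, 0], [0, 0, 0], 0.1]], force=20)

```text
t: 12.5
tool_pos: [0.412, -0.3307, 0.0821]
tool_rot: [-1.57, -0.137, 0.134]
contact_force: [-0.1, 0.6, 5.5]
opening: 0.0163
```

```bash
python3 - <<'E'
from h import *
st()
E
```

```text
t 12.5 pos [ 0.412  -0.3307  0.0821] open 0.0163 F [-0.06  0.57  5.5 ] M [ 0.124  0.096 -0.029]
[[ 0.9851  0.0023 -0.1717]
 [ 0.1717 -0.0036  0.9851]
 [ 0.0016 -1.     -0.0039]]
```

arm_command(steps=[[[0, 0, 0], [0, 0, 0], 0.5], [[0, 0, 0], [0, 0, 0], 0.5], [[0, 0, 0], [0, 0, 0], 0.5], [[0, 0, 0], [0, 8, 0], 0.5], [[0, 0, 0], [0, 16, 0], 0.5]])

```text
t: 13.0
tool_pos: [0.4117, -0.3303, 0.0815]
tool_rot: [-1.572, 0.087, -0.09]
contact_force: [0.2, 0.4, 0.5]
opening: 0.043
```

```bash
python3 - <<'E'
from h import *
st();plan([.412,-.3307,.0805],Rdown(np.radians(9.7)))
E
```

```text
t 13.0 pos [ 0.4117 -0.3303  0.0815] open 0.043 F [0.16 0.43 0.53] M [-0.014  0.023 -0.015]
[[ 0.9937  0.0015  0.1121]
 [-0.1121 -0.0028  0.9937]
 [ 0.0018 -1.     -0.0026]]
shift [ 0.0004  0.001  -0.0003] turn [ 0.06 73.86  0.19] rows 8.6 t 13.0 f [0.16 0.43 0.53]
```

arm_command(steps=[[[0, 0.001, 0], [0, 73.8, 0.2], 0.5], [[0, 0.001, 0], [0, 73.8, 0.2], 0.5], [[0, 0.001, 0], [0, 73.8, 0.2], 0.5], [[0, 0.001, 0], [0, 73.8, 0.2], 0.5], [[0, 0.001, 0], [0, 73.8, 0.2], 0.5]])

```text
t: 13.5
tool_pos: [0.4114, -0.3301, 0.08]
tool_rot: [-1.465, 0.674, -0.674]
contact_force: [0.4, 0.1, 0.4]
opening: 0.0428
```

arm_command(steps=[[[0, 0, 0], [0, 31, 0], 0.5], [[0, 0, 0], [0, 31, 0], 0.5], [[0, 0, 0], [0, 31, 0], 0.5], [[0, 0, 0], [0, 31, 0], 0.5], [[0, 0, 0], [0, 31, 0], 0.5]])

```text
t: 14.0
tool_pos: [0.411, -0.3298, 0.0795]
tool_rot: [-1.285, 1.086, -1.085]
contact_force: [-0.5, 1.2, -0.1]
opening: 0.0428
```

```bash
python3 - <<'E'
from h import *
st();plan([.412,-.3307,.0805],Rdown(np.radians(9.7)))
E
```

```text
t 14.0 pos [ 0.411  -0.3298  0.0795] open 0.0428 F [-0.5   1.21 -0.07] M [0.013 0.052 0.039]
[[ 0.1663 -0.0015  0.9861]
 [-0.9861 -0.0009  0.1663]
 [ 0.0006 -1.     -0.0016]]
shift [ 0.0011 -0.0011  0.0008] turn [ 0.09 -0.13  0.03] rows 0.0 t 14.0 f [-0.5   1.21 -0.07]
```

arm_command(steps=[[[0.001, -0.001, 0.001], [0, 0, 0], 0.5], [[0.001, -0.001, 0.001], [0, 0, 0], 0.5], [[0.001, -0.001, 0.001], [0, 0, 0], 0.1], [[0.001, -0.001, 0.001], [0, 0, 0], 0.1], [[0.001, -0.001, 0.001], [0, 0, 0], 0.1]], force=25)

```text
t: 14.5
tool_pos: [0.4119, -0.3307, 0.0805]
tool_rot: [-1.286, 1.086, -1.084]
contact_force: [-2.5, 0.6, 2.0]
opening: 0.0161
```

arm_command(steps=[[[0, 0, 0], [0, 0, 0], 0.1], [[0, 0, 0], [0, 0, 0], 0.1]], force=50)

```text
t: 14.7
tool_pos: [0.4118, -0.3308, 0.0806]
tool_rot: [-1.286, 1.086, -1.084]
contact_force: [-0.9, 0.8, 0.7]
opening: 0.0149
```

```bash
python3 - <<'E'
from h import *
st();plan([.412,-.3307,.19],Rdown(np.radians(9.7)))
E
```

```text
t 14.7 pos [ 0.4118 -0.3308  0.0806] open 0.0149 F [-0.95  0.8   0.66] M [-0.029  0.255  0.063]
[[ 0.1668 -0.0025  0.986 ]
 [-0.986  -0.0012  0.1668]
 [ 0.0008 -1.     -0.0026]]
shift [ 0.     -0.1094 -0.0001] turn [ 0.15 -0.1   0.04] rows 2.2 t 14.7 f [-0.95  0.8   0.66]
```

arm_command(steps=[[[0, -0.015, 0], [0, 0, 0], 0.1], [[0, -0.05, 0], [0, 0, 0], 0.1], [[0, -0.09, 0], [0, 0, 0], 0.1], [[0, -0.12, 0], [0, 0, 0], 0.1], [[0, -0.12, 0], [0, 0, 0], 0.1]])

```text
t: 15.2
tool_pos: [0.4146, -0.3329, 0.2079]
tool_rot: [-1.287, 1.076, -1.094]
contact_force: [0.5, -0.2, -0.0]
opening: 0.0146
```

```bash
python3 - <<'E'
from h import *
st();plan([.5192,-.028,.20],Rdown(np.radians(9.7)))
s=ctrl.get_image("scene");crop(s,150,110,90,110,6,"ax5.png")
E
```

```text
t 15.2 pos [ 0.4146 -0.3329  0.2079] open 0.0146 F [ 0.52 -0.19 -0.  ] M [-0.021 -0.022  0.   ]
[[ 0.167   0.006   0.9859]
 [-0.9859 -0.0095  0.167 ]
 [ 0.0103 -0.9999  0.0043]]
shift [-0.2832  0.0056  0.154 ] turn [-0.25 -0.09  0.59] rows 6.4 t 15.2 f [ 0.52 -0.19 -0.  ]
```

View pics/ax5.png

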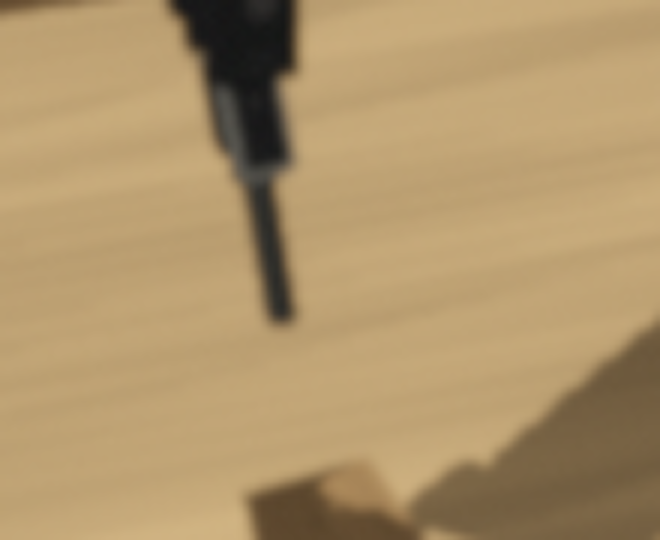

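```bash
python3 - <<'E'
from fit import *
s=ctrl.get_image("scene");crop(s,150,110,90,110,6,"ax6.png")
f=lambda q:((q-[150,110])*6)[::-1].round(0)
o=ctrl.get_obs();print(o["tool_pos"]);R=Ro.from_rotvec(o["tool_rot"]).as_matrix()
for d in (.0,.0046,.0686): print(d,f(proj(s,o["tool_pos"]+R[:,1]*d)))
for th in range(0,360,45): print(f(proj(s,o["tool_pos"]+R[:,1]*.0686+.006*np.array([np.cos(np.radians(th)),np.sin(np.radians(th)),0]))),end="")
plan([.5192,-.028,.20],Rdown(np.radians(9.7)))
E
```

```text
[ 0.4126 -0.3309  0.202 ]
0.0 [265. 169.]
0.0046 [267. 180.]
0.0686 [299. 334.]
[301. 342.][313. 337.][316. 331.][310. 326.][297. 326.][286. 331.][283. 337.][289. 342.]shift [-0.2808  0.0011  0.1557] turn [ 0.06 -0.09  0.15] rows 6.4 t 15.3 f [-0.44  0.54 -0.97]
```

View pics/ax6.png

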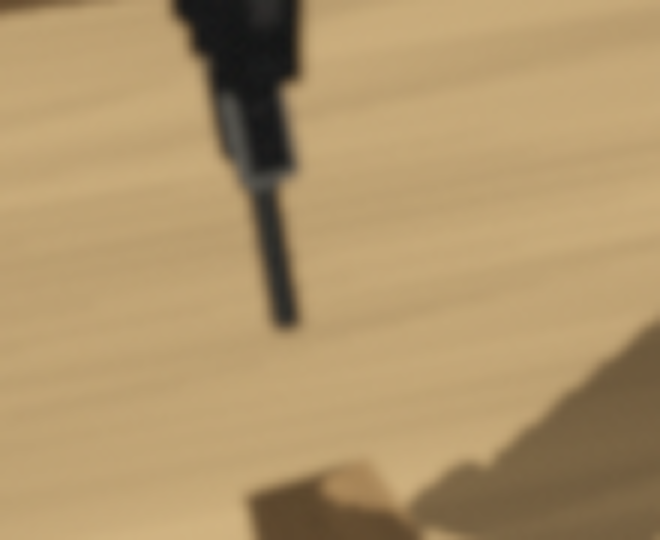

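arm_command(steps=[[[-0.281, -0.008, 0.156], [0, 0, 0], 0.1], [[-0.281, -0.008, 0.156], [0, 0, 0], 0.1], [[-0.281, -0.008, 0.156], [0, 0, 0], 0.1], [[-0.281, -0.008, 0.156], [0, 0, 0], 0.1], [[-0.281, -0.008, 0.156], [0, 0, 0], 0.1]])

```text
t: 15.8
tool_pos: [0.4947, -0.0927, 0.205]
tool_rot: [-1.287, 1.087, -1.084]
contact_force: [0.7, -0.5, -0.3]
opening: 0.0146
```

```bash
python3 - <<'E'
from h import *
st();plan([.5192,-.028,.21],Rdown(np.radians(9.7)))
E
```

```text
t 15.8 pos [ 0.4947 -0.0927  0.205 ] open 0.0146 F [ 0.7  -0.51 -0.33] M [ 0.028 -0.018  0.012]
[[ 0.1666 -0.0038  0.986 ]
 [-0.986  -0.0014  0.1666]
 [ 0.0008 -1.     -0.004 ]]
shift [-0.0597 -0.0052  0.0349] turn [ 0.23 -0.11  0.04] rows 1.4 t 15.8 f [ 0.7  -0.51 -0.33]
```

arm_command(steps=[[[-0.06, -0.005, 0.035], [0.2, 0, 0], 0.1], [[-0.06, -0.005, 0.035], [0.2, 0, 0], 0.1], [[-0.06, -0.005, 0.035], [0.2, 0, 0], 0.1], [[-0.06, -0.005, 0.035], [0.2, 0, 0], 0.1]])

```text
t: 16.2
tool_pos: [0.5183, -0.0274, 0.208]
tool_rot: [-1.287, 1.087, -1.083]
contact_force: [-0.3, -1.1, -1.4]
opening: 0.0144
```

```bash
cat > look.py <<'E'
from fit import *
import sys
def look(name,k=10,R0=None):
    s=ctrl.get_image("scene");o=ctrl.get_obs();R=Ro.from_rotvec(o["tool_rot"]).as_matrix();tp=o["tool_pos"]
    c=proj(s,tp-R[:,1]*-.03).astype(int);r0,c0=c[0]-30,c[1]-38
    im=cv2.resize(s["img"][r0:r0+60,c0:c0+76,::-1],None,fx=k,fy=k,interpolation=cv2.INTER_CUBIC)
    cv2.imwrite("pics/"+name,im)
    f=lambda X:((proj(s,X)-[r0,c0]+.5)*k-.5)[::-1].round(0)
    st();print("tcp",f(tp),"seat",f(tp+R[:,1]*.0046),"tip",f(tp+R[:,1]*.0686),"mm px: x",f(tp+[.01,0,0])-f(tp),"y",f(tp+[0,.01,0])-f(tp),"z",f(tp+[0,0,.01])-f(tp),"origin",r0,c0)
    return s
if __name__=="__main__":
    s=look(sys.argv[1]);pickle.dump(s,open("s_last.pkl","wb"))
E
python3 look.py b1.png; python3 -c "
from h import *
plan([.5192,-.028,.21],Rdown(np.radians(9.7)))"
```

```text
t 16.25 pos [ 0.5183 -0.0281  0.2083] open 0.0147 F [-0.66 -0.48 -0.63] M [ 0.026  0.053 -0.033]
[[ 0.1665 -0.0031  0.986 ]
 [-0.986  -0.0008  0.1665]
 [ 0.0003 -1.     -0.0032]]
tcp [384. 183.] seat [384. 202.] tip [391. 458.] mm px: x [16. 19.] y [43. -8.] z [ -1. -42.] origin 154 266
shift [ 0.0001 -0.0017  0.0009] turn [ 0.18 -0.12  0.02] rows 0.0 t 16.25 f [-0.66 -0.48 -0.63]
```

View pics/b1.png

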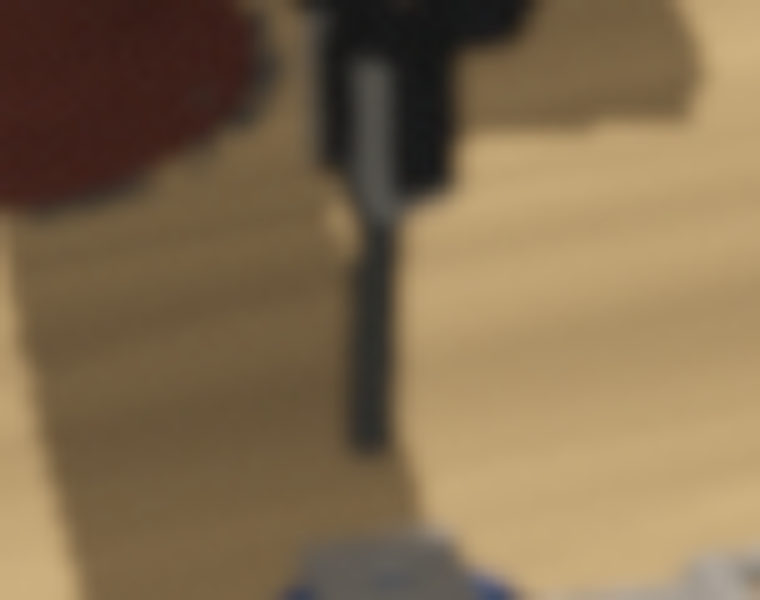

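```bash
cat >> h.py <<'E'
try:
    B_T=np.load("bt.npy")
except Exception: B_T=None
def Rlean(lx,ly,b=None):
    """tool R so that bolt dir = (lx,ly,-1)"""
    b=B_T if b is None else b
    R0=Rdown(np.radians(9.7)); cur=R0@b; cur/=np.linalg.norm(cur)
    d=np.array([lx,ly,-1.]);d/=np.linalg.norm(d)
    a=np.cross(cur,d);an=np.linalg.norm(a);ang=np.arctan2(an,cur@d)
    return Ro.from_rotvec(a/max(an,1e-9)*ang).as_matrix()@R0, d
def ptip(tip,lx,ly,L=.066):
    R,d=Rlean(lx,ly); tcp=np.asarray(tip)-L*d; print("tcp",tcp); plan(tcp,R)
def tipnow(L=.066):
    o=ctrl.get_obs();R=Ro.from_rotvec(o["tool_rot"]).as_matrix();d=R@B_T;d/=np.linalg.norm(d)
    print("t",round(o["t"],2),"tip",o["tool_pos"]+L*d,"lean",(d[:2]/-d[2]).round(4),"tcp",o["tool_pos"],"F",o["contact_force"].round(2),"M",o["wrist_torque"].round(3),"op",round(o["opening"],4))
E
python3 - <<'E'
from h import *
o=ctrl.get_obs();R=Ro.from_rotvec(o["tool_rot"]).as_matrix()
d=np.array([.013,-.077,-1]);d/=np.linalg.norm(d);b=R.T@d;np.save("bt.npy",b);print(b)
E
python3 - <<'E'
from h import *
tipnow(); ptip([.5192,-.028,.125],.077,-.0445)
E
```

```text
[0.0776 0.997  0.0031]
t 16.25 tip [ 0.5192 -0.0332  0.1425] lean [ 0.013 -0.077] tcp [ 0.5183 -0.0281  0.2083] F [-0.66 -0.48 -0.63] M [ 0.026  0.053 -0.033] op 0.0147
tcp [ 0.5141 -0.0251  0.1907]
shift [-0.0037  0.0176 -0.0036] turn [ 3.89 -0.41  1.21] rows 0.5 t 16.25 f [-0.66 -0.48 -0.63]
```

arm_command(steps=[[[-0.004, 0.005, -0.004], [3.9, -0.4, 1.2], 0.1], [[-0.004, 0.01, -0.004], [3.9, -0.4, 1.2], 0.1], [[-0.004, 0.0175, -0.004], [3.9, -0.4, 1.2], 0.1], [[-0.004, 0.0175, -0.004], [3.9, -0.4, 1.2], 0.1]])

```text
t: 16.65
tool_pos: [0.5129, -0.0254, 0.1892]
tool_rot: [-1.223, 1.051, -1.09]
contact_force: [0.0, 1.2, -1.0]
opening: 0.0145
```

```bash
python3 look.py b2.png; python3 -c "
from h import *
tipnow(); ptip([.5192,-.028,.111],.077,-.0445)
t=ctrl.get_image('top');crop(t,215,275,75,100,8,'b3.png')"
```

```text
t 16.7 pos [ 0.5133 -0.0253  0.1899] open 0.0148 F [-0.18 -0.27 -0.7 ] M [-0.013  0.053  0.046]
[[ 0.1729  0.0583  0.9832]
 [-0.9847  0.0314  0.1713]
 [-0.0209 -0.9978  0.0629]]
tcp [380. 187.] seat [381. 206.] tip [402. 463.] mm px: x [16. 19.] y [43. -9.] z [ -1. -41.] origin 160 267
t 16.7 tip [ 0.5182 -0.0282  0.1242] lean [ 0.0749 -0.0447] tcp [ 0.5133 -0.0253  0.1899] F [-0.18 -0.27 -0.7 ] M [-0.013  0.053  0.046] op 0.0148
tcp [ 0.5141 -0.0251  0.1767]
shift [0.0002 0.0132 0.    ] turn [ 0.11 -0.07 -0.01] rows 0.3 t 16.7 f [-0.18 -0.27 -0.7 ]
```

View pics/b2.png

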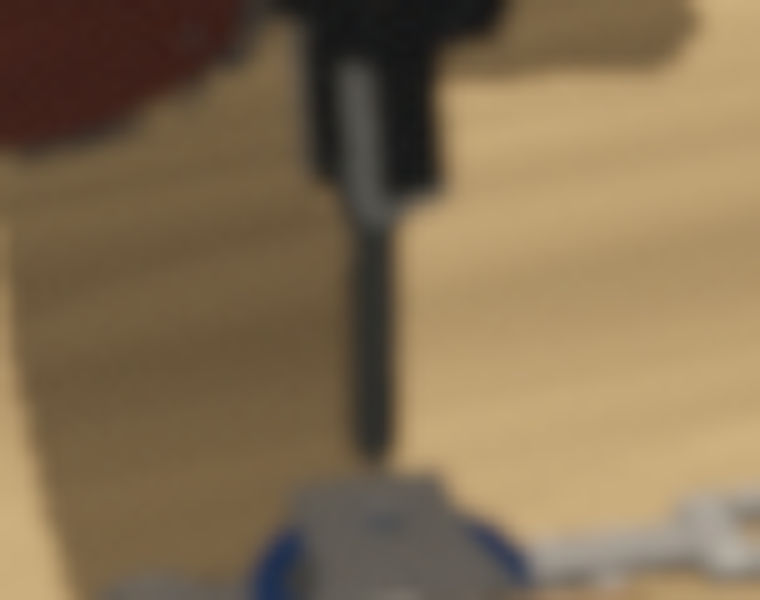

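View pics/b3.png

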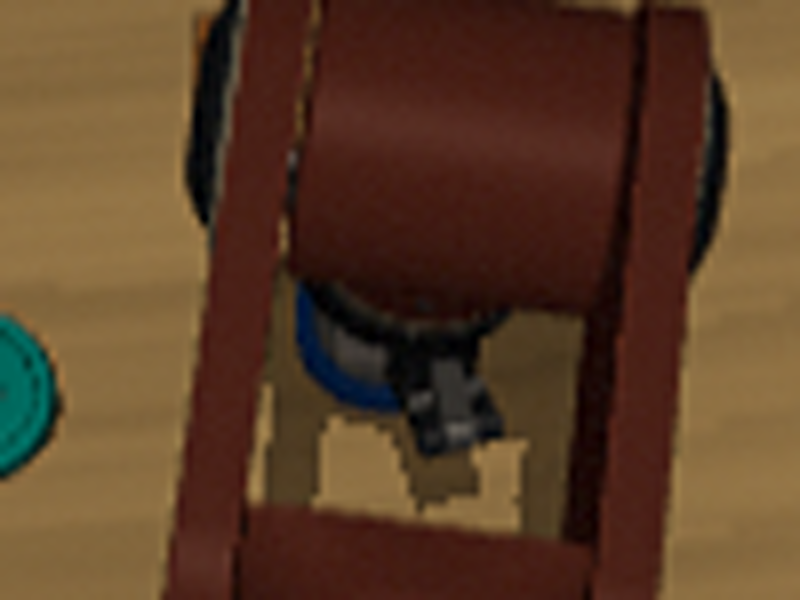

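```bash
python3 - <<'E'
from fit import *
s=pickle.load(open("s_last.pkl","rb"));k=10;r0,c0=160,267
f=lambda X:((proj(s,X)-[r0,c0]+.5)*k-.5)[::-1].round(0)
print("hole pred",f([.5192,-.028,.110]))
for L in (.062,.064,.066,.0686):
    d=np.array([.0749,-.0447,-1]);d/=np.linalg.norm(d);print(L,"tip",f(np.array([.5133,-.0253,.1899])+L*d))
im=s["img"][160+38:160+60,267+25:267+52]
cv2.imwrite("pics/b4.png",cv2.resize(im[:,:,::-1],None,fx=26,fy=26,interpolation=cv2.INTER_CUBIC))
E
```

```text
hole pred [386. 514.]
0.062 tip [382. 443.]
0.064 tip [382. 451.]
0.066 tip [382. 459.]
0.0686 tip [382. 469.]
```

View pics/b4.png

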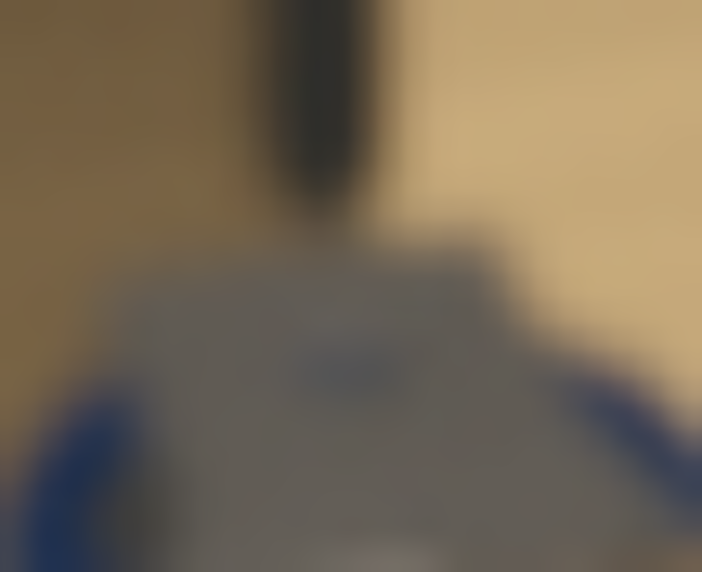

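```bash
python3 -c "
from h import *
tipnow(); ptip([.5192,-.027,.118],.077,-.0445,.064)"
```

```text
t 16.75 tip [ 0.5187 -0.0281  0.1248] lean [ 0.0761 -0.0448] tcp [ 0.5137 -0.0252  0.1905] F [ 0.75  0.52 -1.5 ] M [-0.027  0.04  -0.029] op 0.0147
tcp [ 0.5143 -0.0242  0.1817]
shift [-0.0007  0.0088  0.0002] turn [ 0.05 -0.05  0.01] rows 0.2 t 16.75 f [ 0.75  0.52 -1.5 ]
```

arm_command(steps=[[[-0.0007, 0.004, 0.0002], [0, 0, 0], 0.1], [[-0.0007, 0.0088, 0.0002], [0, 0, 0], 0.1], [[-0.0007, 0.0088, 0.0002], [0, 0, 0], 0.1]])

```text
t: 17.05
tool_pos: [0.5139, -0.024, 0.1807]
tool_rot: [-1.223, 1.05, -1.09]
contact_force: [-0.5, -0.3, -0.6]
opening: 0.0149
```

arm_command(steps=[[[0, 0.002, 0], [0, 0, 0], 0.1], [[0, 0.004, 0], [0, 0, 0], 0.1], [[0.0001, 0.005, -0.0003], [0, 0, 0], 0.1], [[0.0001, 0.006, -0.0003], [0, 0, 0], 0.1], [[0.0001, 0.006, -0.0003], [0, 0, 0], 0.1]])

```text
t: 17.55
tool_pos: [0.5159, -0.0245, 0.1784]
tool_rot: [-1.221, 1.045, -1.093]
contact_force: [-2.6, -1.0, 10.7]
opening: 0.015
```

```bash
python3 look.py b5.png; python3 -c "
from h import *
tipnow(.064)"
```

```text
t 17.6 pos [ 0.5159 -0.0245  0.1784] open 0.0146 F [-2.15 -1.04  9.03] M [-0.092  0.365  0.017]
[[ 0.1737  0.0629  0.9828]
 [-0.9846  0.03    0.1721]
 [-0.0186 -0.9976  0.0672]]
tcp [379. 187.] seat [380. 206.] tip [400. 462.] mm px: x [15. 21.] y [42. -8.] z [ -1. -40.] origin 165 268
t 17.6 tip [ 0.521  -0.0275  0.1147] lean [ 0.0796 -0.0462] tcp [ 0.5159 -0.0245  0.1784] F [-2.15 -1.04  9.03] M [-0.092  0.365  0.017] op 0.0146
```

View pics/b5.png

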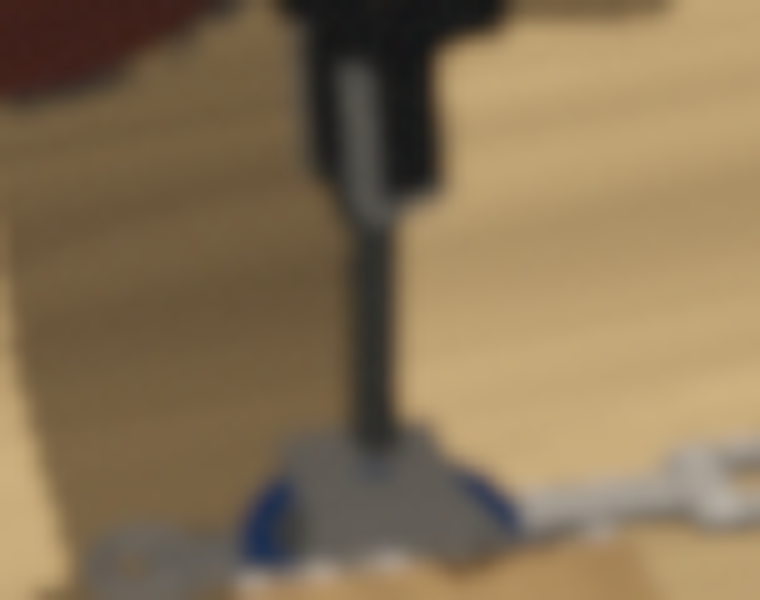

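Contact was on the leg in front of the hole: tip (375,441) vs hole (377,470). So the bolt leans in the grip along the jaw direction, which this view foreshortens. I'll lift and turn the gripper 90° to see that lean from the side.

arm_command(steps=[[[0, -0.01, 0], [0, 0, 0], 0.1], [[0, -0.03, 0], [0, 0, 0], 0.1], [[0, -0.04, 0], [0, 8, 0], 0.1], [[0, -0.04, 0], [0, 16, 0], 0.1], [[0, -0.04, 0], [0, 24, 0], 0.1]])

```text
t: 18.1
tool_pos: [0.5137, -0.0257, 0.2194]
tool_rot: [-1.007, 1.361, -1.389]
contact_force: [0.1, -0.3, -1.2]
opening: 0.0148
```

```bash
python3 look.py b6.png; python3 -c "
from h import *
plan([.5192,-.028,.22],Rdown(np.radians(-80)))"
```

```text
t 18.15 pos [ 0.5135 -0.0257  0.219 ] open 0.0145 F [-0.48  0.09 -0.94] M [-0.034  0.01  -0.023]
[[-0.2499  0.0637  0.9662]
 [-0.9672  0.0299 -0.2521]
 [-0.0449 -0.9975  0.0541]]
tcp [375. 187.] seat [377. 207.] tip [398. 472.] mm px: x [17. 19.] y [44. -8.] z [ -1. -42.] origin 148 267
shift [ 0.0008 -0.0007  0.0061] turn [-1.29 65.42 -4.06] rows 7.6 t 18.15 f [-0.48  0.09 -0.94]
```

View pics/b6.png

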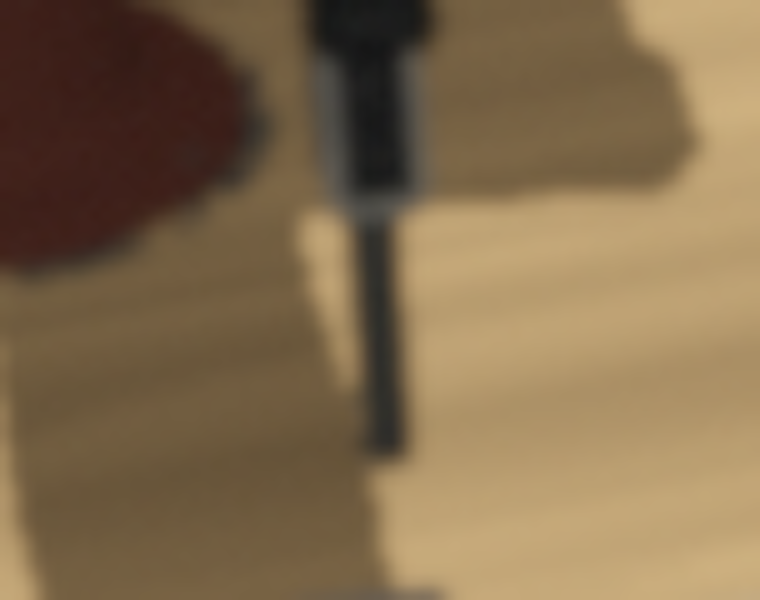

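arm_command(steps=[[[0, 0, 0], [-1.3, 65.4, -4], 0.1], [[0, 0, 0], [-1.3, 65.4, -4], 0.1], [[0, 0, 0], [-1.3, 65.4, -4], 0.1], [[0, 0, 0], [-1.3, 65.4, -4], 0.1], [[0, 0, 0], [-1.3, 65.4, -4], 0.1]])

```text
t: 18.65
tool_pos: [0.5134, -0.0256, 0.2191]
tool_rot: [-0.532, 1.882, -1.892]
contact_force: [-0.2, -0.6, -1.5]
opening: 0.0146
```

```bash
python3 look.py b7.png; python3 -c "
from h import *
plan([.5135,-.0257,.219],Rdown(np.radians(-80)))"
```

```text
t 18.7 pos [ 0.5136 -0.0256  0.2191] open 0.0149 F [ 0.73  0.24 -0.56] M [ 0.024  0.029 -0.026]
[[-0.8419  0.0254  0.5391]
 [-0.5392  0.0023 -0.8422]
 [-0.0226 -0.9997  0.0117]]
tcp [386. 187.] seat [387. 206.] tip [397. 468.] mm px: x [16. 19.] y [43. -8.] z [ -1. -43.] origin 148 266
shift [0.0002 0.0001 0.    ] turn [-0.41 22.63 -1.41] rows 2.6 t 18.7 f [ 0.73  0.24 -0.56]
```

View pics/b7.png

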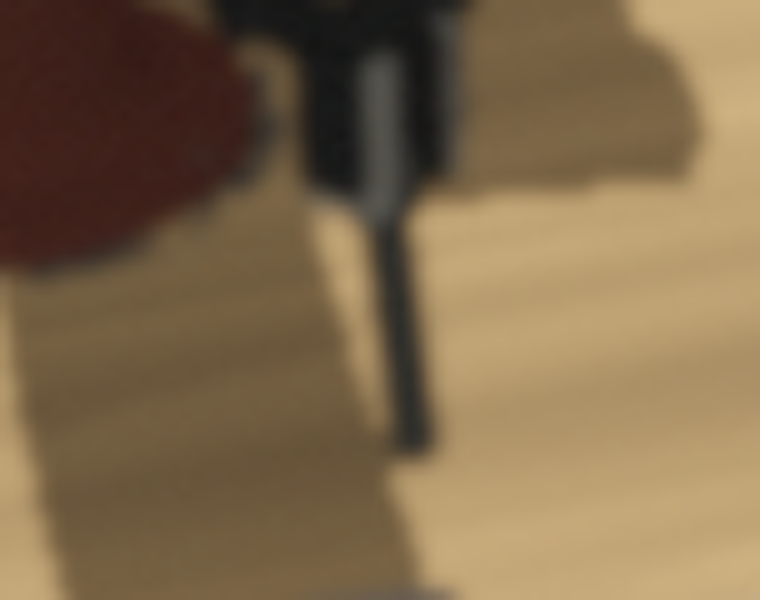

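```bash
cat > bfit.py <<'E'
from fit import *
s=pickle.load(open("s_last.pkl","rb"))
V=[("b1.png",154,266,[.5183,-.0281,.2083],[[.1665,-.0031,.986],[-.986,-.0008,.1665],[.0003,-1,-.0032]]),
("b2.png",160,267,[.5133,-.0253,.1899],[[.1729,.0583,.9832],[-.9847,.0314,.1713],[-.0209,-.9978,.0629]]),
("b6.png",148,267,[.5135,-.0257,.2190],[[-.2499,.0637,.9662],[-.9672,.0299,-.2521],[-.0449,-.9975,.0541]]),
("b7.png",148,266,[.5136,-.0256,.2191],[[-.8419,.0254,.5391],[-.5392,.0023,-.8422],[-.0226,-.9997,.0117]])]
obs=[]
for n,r0,c0,tp,R in V:
    g=cv2.imread("pics/"+n).astype(float).mean(2); O=[]
    for r in range(245,436,10):
        row=g[r-4:r+5,320:460].mean(0); 
        m=row<68
        # largest run
        idx=np.where(m)[0]
        if len(idx)<15: continue
        runs=np.split(idx,np.where(np.diff(idx)>1)[0]+1);k=max(runs,key=len)
        O.append((r,320+k.mean()))
    O=np.array(O); p=np.polyfit(O[:,0],O[:,1],1)
    q=[g[r,int(np.polyval(p,r))-6:int(np.polyval(p,r))+7].mean() for r in range(430,480)]
    bot=430+next(i for i,v in enumerate(q) if v>68)
    print(n,O[0],O[-1],p,"bot",bot); obs.append((p,bot,r0,c0,np.array(tp),np.array(R)))
def res(x,full=False):
    bx,bz,ox,oz,L,br,bc=x; out=[]
    for p,bot,r0,c0,tp,R in obs:
        b=np.array([bx,1,bz]);b/=np.linalg.norm(b);d=R@b;o=tp+R@np.array([ox,0,oz])
        f=lambda X:((proj(s,X)-[r0,c0]+.5)*10-.5)+[br,bc]
        for u in (.2,.9):
            q=f(o+d*L*u); out.append((q[1]-np.polyval(p,q[0]))/3)
        e=np.cross(d,[1,0,0]);e/=np.linalg.norm(e);g=np.cross(d,e)
        low=max(f(o+d*L+.0053*(np.cos(a)*e+np.sin(a)*g))[0] for a in np.linspace(0,6.28,24))
        out.append((low-bot)/4)
    out+=[ox/.001,oz/.001,(L-.0686)/.001,br/8,bc/8]
    return np.array(out)
r=least_squares(res,[0,0,0,0,.0686,0,0],x_scale=[.01,.01,.001,.001,.001,1,1])
print(r.x,r.cost);print(r.fun.round(2))
J=np.linalg.inv(r.jac.T@r.jac);print(np.sqrt(np.diag(J)))
b=np.array([r.x[0],1,r.x[1]]);np.save("bt.npy",b/np.linalg.norm(b))
E
python3 bfit.py
```

```text
b1.png [245. 378.] [435. 366.] [ -0.0515 385.7491] bot 455
b2.png [245. 370.] [435.  370.5] [  0.0073 365.8325] bot 459
b6.png [245.  373.5] [435. 382.] [  0.0531 361.1141] bot 455
b7.png [245. 389.] [435. 410.] [  0.1202 359.7989] bot 452
[ 0.0142 -0.132   0.0007 -0.0006  0.0683 -3.0681 -2.8098] 6.023635685117144
[-0.24 -1.06 -1.32  1.61  0.83 -0.87 -0.66 -0.58  1.33  0.13  0.09  1.11
  0.74 -0.61 -0.27 -0.38 -0.35]
[0.0111 0.0174 0.0008 0.0007 0.0009 4.1421 3.3583]
```

```bash
python3 - <<'E'
import re
s=open("h.py").read()
s=s.replace("def Rlean(lx,ly,b=None):","def Rlean(lx,ly,b=None,yaw=-57.4):").replace("R0=Rdown(np.radians(9.7)); cur","R0=Rdown(np.radians(yaw)); cur").replace("L=.066","L=.0684")
open("h.py","w").write(s)
E
python3 - <<'E'
from h import *
tipnow();ptip([.5192,-.028,.122],0,0)
E
```

```text
t 18.7 tip [ 0.5097 -0.0184  0.1512] lean [-0.0577  0.1057] tcp [ 0.5136 -0.0256  0.2191] F [ 0.73  0.24 -0.56] M [ 0.024  0.029 -0.026] op 0.0149
tcp [ 0.5192 -0.028   0.1904]
shift [-0.0028  0.0288  0.0047] turn [ 6.85 -0.05 -0.49] rows 0.8 t 18.7 f [ 0.73  0.24 -0.56]
```

arm_command(steps=[[[-0.003, 0.0, 0.005], [6.8, 0, -0.5], 0.1], [[-0.003, 0.01, 0.005], [6.8, 0, -0.5], 0.1], [[-0.003, 0.02, 0.005], [6.8, 0, -0.5], 0.1], [[-0.003, 0.026, 0.005], [6.8, 0, -0.5], 0.1], [[-0.003, 0.026, 0.005], [6.8, 0, -0.5], 0.1]])

```text
t: 19.2
tool_pos: [0.5184, -0.0283, 0.191]
tool_rot: [-0.504, 1.763, -1.996]
contact_force: [1.1, 0.3, -0.8]
opening: 0.0147
```

```bash
python3 look.py b8.png; python3 - <<'E'
from fit import *
tipnow();ptip([.5192,-.028,.116],0,0)
s=pickle.load(open("s_last.pkl","rb"))
o=ctrl.get_obs();R=Ro.from_rotvec(o["tool_rot"]).as_matrix();d=R@B_T;tp=o["tool_pos"]+.0684*d
print(proj(s,tp),proj(s,[.5192,-.028,.11]))
E
```

```text
t 19.25 pos [ 0.5189 -0.0284  0.192 ] open 0.0148 F [ 0.25  0.62 -0.72] M [ 0.064  0.049 -0.01 ]
[[-0.8424  0.0792  0.5331]
 [-0.5388 -0.1013 -0.8363]
 [-0.0122 -0.9917  0.128 ]]
tcp [395. 182.] seat [394. 201.] tip [382. 469.] mm px: x [16. 20.] y [43. -8.] z [ -1. -41.] origin 161 265
t 19.25 tip [ 0.5187 -0.0283  0.1236] lean [-0.0031  0.0015] tcp [ 0.5189 -0.0284  0.192 ] F [ 0.25  0.62 -0.72] M [ 0.064  0.049 -0.01 ] op 0.0148
tcp [ 0.5192 -0.028   0.1844]
shift [-0.0003  0.0075 -0.0012] turn [ 0.17 -0.04  0.11] rows 0.2 t 19.25 f [ 0.25  0.62 -0.72]
[205.7465 304.8046] [210.9864 305.1309]
```

View pics/b8.png

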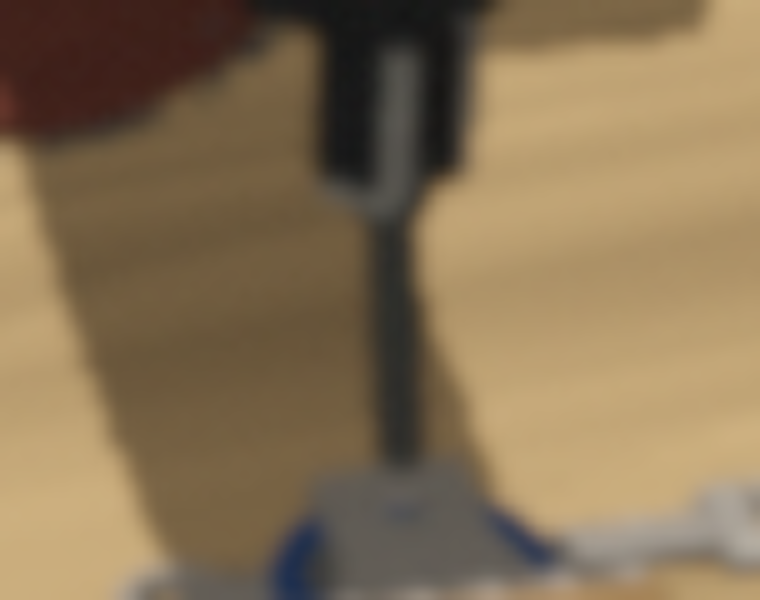

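arm_command(steps=[[[0.0, 0.004, 0], [0, 0, 0], 0.1], [[-0.0003, 0.008, -0.0012], [0, 0, 0], 0.1], [[-0.0003, 0.0095, -0.0014], [0, 0, 0], 0.1], [[-0.0003, 0.0095, -0.0014], [0, 0, 0], 0.1]])

```text
t: 19.65
tool_pos: [0.519, -0.028, 0.182]
tool_rot: [-0.502, 1.762, -1.996]
contact_force: [-0.0, -0.7, -0.3]
opening: 0.0146
```

```bash
cat > look2.py <<'E'
from fit import *
import sys
s=ctrl.get_image("scene");tipnow()
r0,c0=196,288
cv2.imwrite("pics/"+sys.argv[1],cv2.resize(s["img"][r0:r0+26,c0:c0+36,::-1],None,fx=20,fy=20,interpolation=cv2.INTER_CUBIC))
o=ctrl.get_obs();R=Ro.from_rotvec(o["tool_rot"]).as_matrix();d=R@B_T;tp=o["tool_pos"]+.0684*d
f=lambda X:((proj(s,X)-[r0,c0]+.5)*20)[::-1].round(0)
print("tip",f(tp),"hole",f([.5192,-.028,.11]),"per cm x",f([.5292,-.028,.11])-f([.5192,-.028,.11]),"y",f([.5192,-.018,.11])-f([.5192,-.028,.11]))
E
python3 look2.py c1.png
```

```text
t 19.7 tip [ 0.5189 -0.0279  0.1139] lean [-0.0033  0.0015] tcp [ 0.5191 -0.028   0.1823] F [ 0.03 -0.59 -0.12] M [0.079 0.063 0.018] op 0.0147
tip [352. 279.] hole [353. 310.] per cm x [30. 43.] y [ 82. -18.]
```

View pics/c1.png

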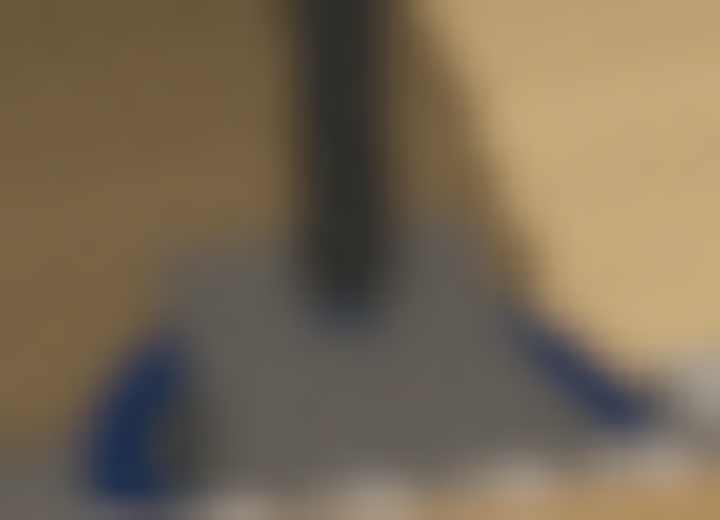

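```bash
python3 - <<'E'
from h import *
ptip([.5200,-.0284,.110],0,0);ptip([.5200,-.0284,.106],0,0)
print("world x,y,down in tool",w2t([1,0,0]),w2t([0,1,0]),w2t([0,0,-1]))
E
```

```text
tcp [ 0.52   -0.0284  0.1784]
shift [-0.0005  0.0039  0.0003] turn [ 0.18 -0.03  0.12] rows 0.1 t 19.7 f [ 0.03 -0.59 -0.12]
tcp [ 0.52   -0.0284  0.1744]
shift [-0.0004  0.0079 -0.0002] turn [ 0.18 -0.03  0.12] rows 0.2 t 19.7 f [ 0.03 -0.59 -0.12]
world x,y,down in tool [-0.8423  0.079   0.5332] [-0.5389 -0.1012 -0.8363] [ 0.0121  0.9917 -0.1278]
```

arm_command(steps=[[[-0.0005, 0.002, 0.0003], [0, 0, 0], 0.1], [[-0.0005, 0.0039, 0.0003], [0, 0, 0], 0.1], [[-0.0005, 0.005, 0.0001], [0, 0, 0], 0.1], [[-0.0004, 0.006, 0.0], [0, 0, 0], 0.1], [[-0.0004, 0.006, 0.0], [0, 0, 0], 0.1]])

```text
t: 20.2
tool_pos: [0.521, -0.0284, 0.1783]
tool_rot: [-0.499, 1.759, -1.996]
contact_force: [-1.5, 1.7, 6.4]
opening: 0.0148
```

```bash
python3 look2.py c2.png
```

```text
t 20.25 tip [ 0.521  -0.0283  0.1099] lean [-0.0004  0.0013] tcp [ 0.521  -0.0284  0.1783] F [-0.85  0.81  4.54] M [0.208 0.201 0.028] op 0.0153
tip [355. 319.] hole [353. 310.] per cm x [30. 43.] y [ 82. -18.]
```

View pics/c2.png

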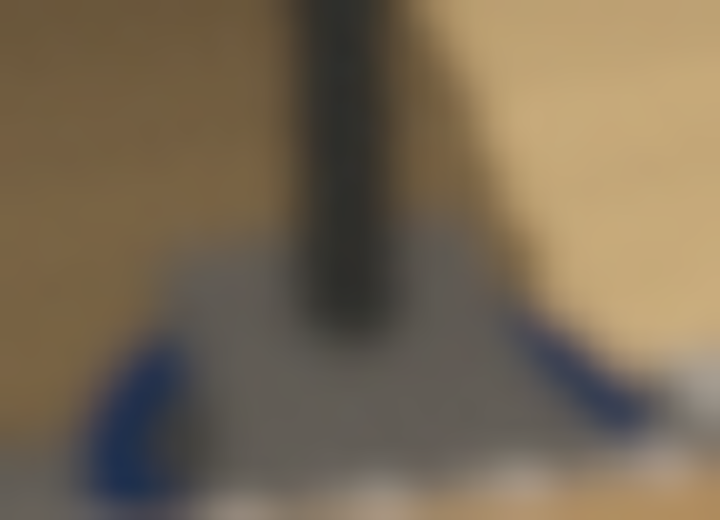

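arm_command(steps=[[[0.0003, 0.0006, -0.0004], [0, 0, 0], 0.1], [[0.0006, 0.0006, -0.0008], [0, 0, 0], 0.1], [[0.0009, 0.0006, -0.0012], [0, 0, 0], 0.1], [[0.0012, 0.0006, -0.0014], [0, 0, 0], 0.1], [[0.0013, 0.0006, -0.0016], [0, 0, 0], 0.1]])

```text
t: 20.75
tool_pos: [0.5196, -0.0281, 0.1781]
tool_rot: [-0.498, 1.758, -1.996]
contact_force: [0.1, 0.4, 5.3]
opening: 0.0145
```

```bash
python3 -c "
from h import *
tipnow()"
```

```text
t 20.75 tip [ 0.5196 -0.0281  0.1097] lean [0.0011 0.0006] tcp [ 0.5196 -0.0281  0.1781] F [0.06 0.41 5.34] M [-0.21  -0.078  0.036] op 0.0145
```

arm_command(steps=[[[0.0003, 0.0008, 0.0004], [0, 0, 0], 0.1], [[0.0006, 0.0009, 0.0009], [0, 0, 0], 0.1], [[0.0009, 0.0009, 0.0013], [0, 0, 0], 0.1], [[0.0012, 0.0009, 0.0018], [0, 0, 0], 0.1], [[0.0014, 0.0009, 0.0022], [0, 0, 0], 0.1]])

```text
t: 21.25
tool_pos: [0.5198, -0.0303, 0.1782]
tool_rot: [-0.497, 1.759, -1.995]
contact_force: [-1.5, 2.4, 5.8]
opening: 0.0148
```

```bash
python3 look2.py c3.png
```

```text
t 21.3 tip [ 0.5199 -0.0301  0.1098] lean [0.0014 0.0021] tcp [ 0.5198 -0.0302  0.1782] F [-1.38  2.62  6.3 ] M [0.452 0.307 0.02 ] op 0.0146
tip [337. 318.] hole [353. 310.] per cm x [30. 43.] y [ 82. -18.]
```

View pics/c3.png

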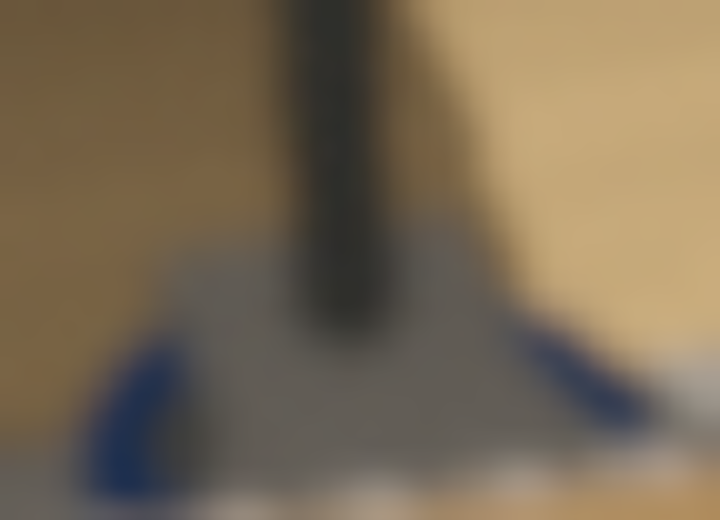

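arm_command(steps=[[[0, -0.002, 0], [0, 0, 0], 0.1], [[0, -0.004, 0.0003], [0, 0, 0], 0.1], [[0, -0.004, 0.0003], [0, 0, 0], 0.1]])

```text
t: 21.6
tool_pos: [0.5191, -0.0301, 0.1814]
tool_rot: [-0.498, 1.76, -1.995]
contact_force: [0.1, 0.4, -1.1]
opening: 0.0148
```

```bash
python3 look2.py c4.png; python3 look.py c5.png
```

```text
t 21.65 tip [ 0.5191 -0.0299  0.113 ] lean [0.0001 0.0023] tcp [ 0.5191 -0.0301  0.1814] F [-0.37 -0.16 -0.59] M [0.093 0.08  0.025] op 0.0148
tip [336. 290.] hole [353. 310.] per cm x [30. 43.] y [ 82. -18.]
t 21.7 pos [ 0.5191 -0.0301  0.1814] open 0.0147 F [-0.16 -0.34 -0.91] M [ 0.088  0.001 -0.02 ]
[[-0.8423  0.0824  0.5327]
 [-0.5388 -0.1005 -0.8364]
 [-0.0154 -0.9915  0.1291]]
tcp [399. 187.] seat [399. 206.] tip [387. 471.] mm px: x [16. 20.] y [43. -9.] z [ -1. -41.] origin 165 264
```

View pics/c4.png

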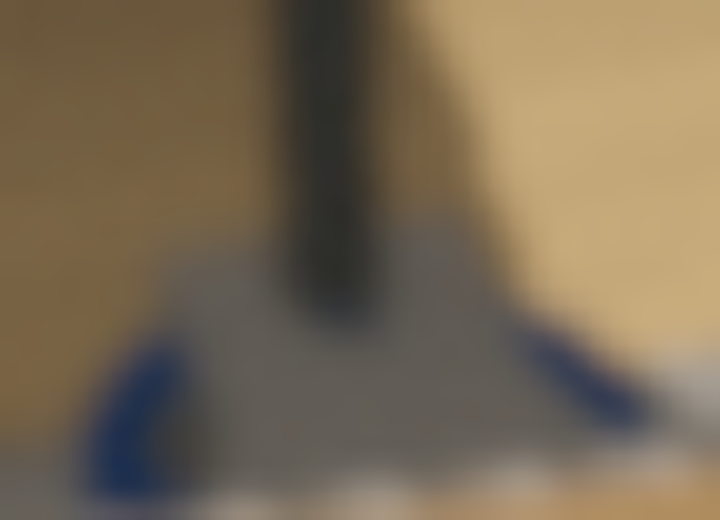

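View pics/c5.png

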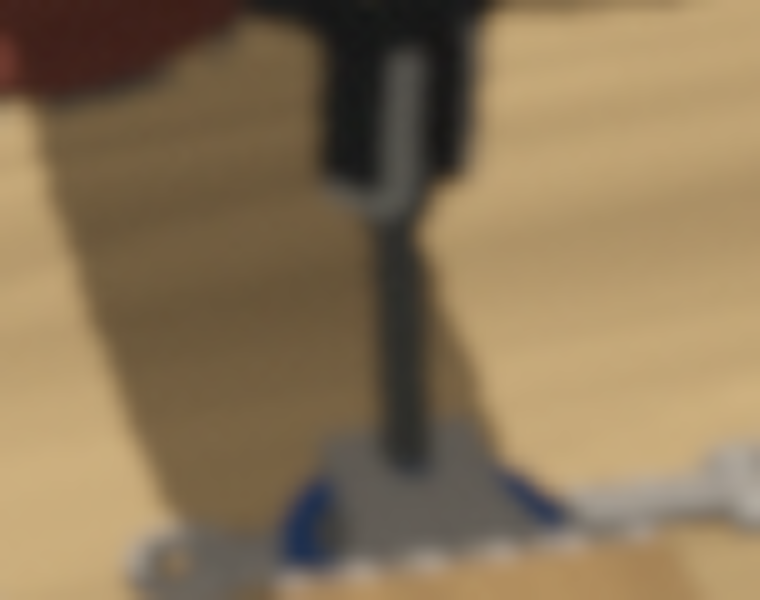

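```bash
python3 - <<'E'
from fit import *
s=pickle.load(open("s_last.pkl","rb"))
r0,c0=196,288
f=lambda X:((proj(s,X)-[r0,c0]+.5)*20)[::-1]
c=np.array([.5192,-.028])
A=np.array([f([*(c+.00675*np.array([np.cos(a),np.sin(a)])),.11]) for a in np.linspace(0,6.28,60)]).astype(np.float32)
B=np.array([f([*(c+.00675*np.array([np.cos(a),np.sin(a)])),.105]) for a in np.linspace(0,6.28,60)]).astype(np.float32)
M=[]
for P in (A,B):
    m=np.zeros((520,720),np.uint8);cv2.fillPoly(m,[P.astype(np.int32)],1);M.append(m)
print("top centre",A.mean(0),A.min(0),A.max(0)); i=np.argwhere(M[0]&M[1]);print("open",i.mean(0)[::-1],i.min(0)[::-1],i.max(0)[::-1],len(i),M[0].sum())
g=s["img"].astype(int)
print(g[207:217,296:314].sum(2)//3);print((g[207:217,296:314,2]-g[207:217,296:314,0]))
E
```

```text
top centre [352.9487 310.2711] [292.9268 278.7557] [412.2445 340.9814]
open [352.7584 328.0817] [305 316] [400 340] 1701 5933
[[ 95  95  94  93  89  78  61  49  44  46  58  76  86  89  90  95 106 129]
 [ 93  92  92  91  88  76  60  48  44  46  57  75  86  89  89  92  99 120]
 [ 91  90  90  89  86  76  60  49  44  46  57  74  86  89  89  90  95 112]
 [ 88  89  89  89  87  79  66  53  49  48  59  75  85  88  89  89  91 105]
 [ 85  87  89  89  89  85  75  63  56  57  65  77  86  90  89  89  89  94]
 [ 79  82  87  88  89  88  84  78  72  70  74  82  88  90  90  90  88  85]
 [ 70  77  85  89  90  91  89  87  84  83  84  88  90  90  91  90  89  85]
 [ 61  72  83  88  90  91  91  90  90  90  89  90  91  91  90  91  90  88]
 [ 58  68  79  88  90  91  91  91  91  91  91  91  91  91  91  91  92  91]
 [ 57  65  77  85  90  92  91  92  92  92  92  91  92  92  92  93  92  93]]
[[-46 -44 -42 -40 -36 -29 -18  -7  -4  -5 -12 -17 -22 -20 -24 -34 -52 -67]
 [-38 -33 -29 -26 -23 -18 -11  -6  -4  -4  -8 -11 -13 -14 -16 -26 -43 -60]
 [-28 -20 -18 -16 -14 -12  -8  -4  -3  -4  -7 -10 -11 -11 -13 -19 -33 -52]
 [-24 -15 -13 -13 -12 -10  -8  -4  -1  -1  -4  -8 -10 -11 -13 -15 -22 -39]
 [-20 -13 -11 -12 -11 -11  -8  -3   2   2  -1  -6 -10 -11 -11 -12 -12 -19]
 [ -6  -7 -10 -11 -12 -12 -10  -6  -2  -1  -3  -7 -10 -11 -11 -11  -9  -4]
 [ 14   2  -7 -11 -11 -11 -10  -9  -8  -8  -9 -10 -11 -12 -12 -12 -10  -4]
 [ 28   8  -6 -11 -13 -12 -11 -11 -11 -11 -12 -12 -12 -12 -12 -11 -11  -8]
 [ 25   6  -5 -10 -12 -12 -12 -12 -12 -12 -12 -12 -13 -12 -12 -12 -12 -11]
 [ 14   0  -6 -10 -12 -12 -12 -12 -12 -12 -12 -13 -12 -12 -12 -12 -13 -11]]
```

```bash
cat > bfit2.py <<'E'
import bfit as F
from fit import *
s=F.s;obs=[]
for n,r0,c0,tp,R in [("c5.png",165,264,[.5191,-.0301,.1814],[[-.8423,.0824,.5327],[-.5388,-.1005,-.8364],[-.0154,-.9915,.1291]]),("b8.png",161,265,[.5189,-.0284,.1920],[[-.8424,.0792,.5331],[-.5388,-.1013,-.8363],[-.0122,-.9917,.1280]])]:
    g=cv2.imread("pics/"+n).astype(float).mean(2); O=[]
    for r in range(235,436,10):
        row=g[r-4:r+5,350:460].mean(0); idx=np.where(row<66)[0]
        runs=np.split(idx,np.where(np.diff(idx)>1)[0]+1);k=max(runs,key=len);O.append((r,350+k.mean(),len(k)))
    O=np.array(O);p=np.polyfit(O[:,0],O[:,1],1)
    q=[g[r,int(np.polyval(p,r))-6:int(np.polyval(p,r))+7].mean() for r in range(420,490)]
    bot=420+next(i for i,v in enumerate(q) if v>66);print(n,O[0],O[-1],p,bot)
    obs.append((p,bot,r0,c0,np.array(tp),np.array(R)))
x0=F.r.x
F.obs[:]=obs
sd=np.array([.02,.03,.0008,.0008,.0004,3,3]); x0=x0.copy(); x0[4]=.0684
res=lambda x:np.r_[F.res(x)[:6],(x-x0)/sd]
r=least_squares(res,x0,x_scale=sd);print(r.x,r.fun.round(2))
for p,bot,r0,c0,tp,R in obs:
    b=np.array([r.x[0],1,r.x[1]]);b/=np.linalg.norm(b);print("tip",tp+R@(b*r.x[4]+[r.x[2],0,r.x[3]]),"dir",R@b)
E
python3 bfit2.py
```

```text
b1.png [245. 378.] [435. 366.] [ -0.0515 385.7491] bot 455
b2.png [245. 370.] [435.  370.5] [  0.0073 365.8325] bot 459
b6.png [245.  373.5] [435. 382.] [  0.0531 361.1141] bot 455
b7.png [245. 389.] [435. 410.] [  0.1202 359.7989] bot 452
[ 0.0142 -0.132   0.0007 -0.0006  0.0683 -3.0681 -2.8098] 6.023635685117144
[-0.24 -1.06 -1.32  1.61  0.83 -0.87 -0.66 -0.58  1.33  0.13  0.09  1.11
  0.74 -0.61 -0.27 -0.38 -0.35]
[0.0111 0.0174 0.0008 0.0007 0.0009 4.1421 3.3583]
c5.png [235. 391.  41.] [435.  405.5  48. ] [  0.0661 377.9981] 472
b8.png [235.  386.5  38. ] [435.  400.5  44. ] [  0.0762 367.7453] 466
[-0.0116 -0.1326  0.0009  0.      0.0686 -0.2196 -4.5106] [ 0.11 -0.7  -1.01  1.4  -0.25 -0.19 -1.29 -0.02  0.25  0.78  0.46  0.95
 -0.57]
tip [ 0.5198 -0.0295  0.1128] dir [ 0.0213  0.0165 -0.9996]
tip [ 0.5194 -0.0278  0.1234] dir [ 0.0181  0.0157 -0.9997]
```

arm_command(steps=[[[-0.0015, 0.0, -0.0014], [0, 0, 0], 0.1], [[-0.0015, 0.001, -0.0015], [0, 0, 0], 0.1], [[-0.0014, 0.003, -0.0018], [0, 0, 0], 0.1], [[-0.0014, 0.004, -0.0019], [0, 0, 0], 0.1], [[-0.0014, 0.0045, -0.002], [0, 0, 0], 0.1]])

```text
t: 22.2
tool_pos: [0.5202, -0.028, 0.1778]
tool_rot: [-0.496, 1.759, -1.995]
contact_force: [-1.3, 1.1, 5.9]
opening: 0.0147
```

```bash
python3 look2.py c6.png
```

```text
t 22.25 tip [ 0.5203 -0.0279  0.1094] lean [0.0016 0.0023] tcp [ 0.5202 -0.0281  0.1778] F [-0.75  0.83  5.03] M [0.214 0.308 0.02 ] op 0.0149
tip [357. 319.] hole [353. 310.] per cm x [30. 43.] y [ 82. -18.]
```

View pics/c6.png

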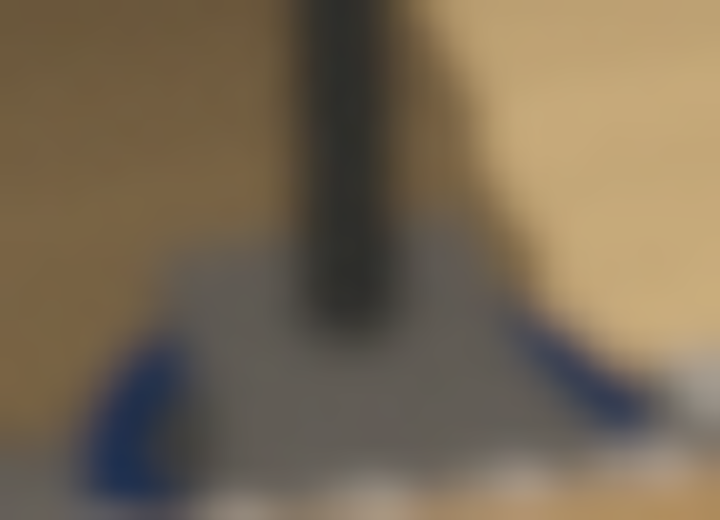

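arm_command(steps=[[[0.0, -0.0025, 0.0003], [0, 0, 0], 0.1], [[0.0003, -0.0025, -0.001], [0, 0, 0], 0.1], [[0.0003, -0.0005, -0.0013], [0, 0, 0], 0.1], [[0.0003, 0.0005, -0.0014], [0, 0, 0], 0.1], [[0.0003, 0.001, -0.0015], [0, 0, 0], 0.1]])

```text
t: 22.75
tool_pos: [0.5188, -0.0271, 0.1759]
tool_rot: [-0.498, 1.76, -1.995]
contact_force: [0.7, 0.1, -0.5]
opening: 0.015
```

```bash
python3 look2.py c7.png
```

```text
t 22.8 tip [ 0.5188 -0.0269  0.1075] lean [0.0005 0.0024] tcp [ 0.5188 -0.0271  0.1759] F [ 0.33  0.3  -0.42] M [0.043 0.091 0.023] op 0.0148
tip [361. 325.] hole [353. 310.] per cm x [30. 43.] y [ 82. -18.]
```

The tip has dropped into the upper hole with no force. Continuing down gently.

arm_command(steps=[[[0, 0.002, -0.0002], [0, 0, 0], 0.1], [[0, 0.004, -0.0005], [0, 0, 0], 0.1], [[0.0001, 0.006, -0.0008], [0, 0, 0], 0.1], [[0.0001, 0.007, -0.0009], [0, 0, 0], 0.1]])

```text
t: 23.2
tool_pos: [0.519, -0.0271, 0.1689]
tool_rot: [-0.497, 1.76, -1.995]
contact_force: [-0.7, -0.1, 3.2]
opening: 0.0144
```

```bash
python3 -c "
from h import *
tipnow();print(w2t([1,0,0]),w2t([0,1,0]),w2t([0,0,-1]))"
```

```text
t 23.2 tip [ 0.519  -0.0269  0.1005] lean [0.0008 0.0024] tcp [ 0.519  -0.0271  0.1689] F [-0.74 -0.09  3.2 ] M [ 0.127  0.122 -0.098] op 0.0144
[-0.8423  0.0831  0.5326] [-0.5388 -0.1004 -0.8364] [ 0.016   0.9915 -0.1293]
```

arm_command(steps=[[[0, 0.001, -0.0001], [0, 0, 0], 0.1], [[0, 0.002, -0.0003], [0, 0, 0], 0.1], [[0, 0.002, -0.0003], [0, 0, 0], 0.1]])

```text
t: 23.5
tool_pos: [0.5197, -0.027, 0.1681]
tool_rot: [-0.495, 1.758, -1.995]
contact_force: [-0.9, 1.3, 4.1]
opening: 0.0145
```

```bash
python3 -c "
from h import *
tipnow()"
```

```text
t 23.5 tip [ 0.5199 -0.0268  0.0997] lean [0.0028 0.0023] tcp [ 0.5197 -0.027   0.1681] F [-0.94  1.28  4.09] M [ 0.09   0.188 -0.035] op 0.0145
```

arm_command(steps=[[[0.0, -0.0015, 0.0002], [0, 0, 0], 0.1], [[0.0003, -0.0016, -0.001], [0, 0, 0], 0.1], [[0.0003, 0.0, -0.0012], [0, 0, 0], 0.1], [[0.0003, 0.0015, -0.0013], [0, 0, 0], 0.1], [[0.0003, 0.002, -0.0014], [0, 0, 0], 0.1]])

```text
t: 24.0
tool_pos: [0.5187, -0.0263, 0.1654]
tool_rot: [-0.496, 1.758, -1.995]
contact_force: [-0.3, -0.7, 0.6]
opening: 0.0145
```

```bash
python3 -c "
from h import *
tipnow()"
```

```text
t 24.0 tip [ 0.5188 -0.0261  0.097 ] lean [0.0023 0.002 ] tcp [ 0.5187 -0.0263  0.1654] F [-0.3  -0.73  0.57] M [-0.138  0.003  0.007] op 0.0145
```

In the bore now (tip 0.097, force 0.6 N). Continuing.

arm_command(steps=[[[0, 0.003, -0.0004], [0, 0, 0], 0.1], [[0, 0.006, -0.0008], [0, 0, 0], 0.1], [[0.0001, 0.009, -0.0012], [0, 0, 0], 0.1], [[0.0001, 0.012, -0.0016], [0, 0, 0], 0.1], [[0.0002, 0.013, -0.0018], [0, 0, 0], 0.1]])

```text
t: 24.5
tool_pos: [0.5184, -0.0263, 0.1517]
tool_rot: [-0.497, 1.759, -1.995]
contact_force: [0.7, -2.5, 1.4]
opening: 0.0146
```

```bash
python3 -c "
from h import *
tipnow()"
```

```text
t 24.5 tip [ 0.5185 -0.0262  0.0833] lean [0.0016 0.0018] tcp [ 0.5184 -0.0263  0.1517] F [ 0.7  -2.46  1.4 ] M [-0.256 -0.039 -0.025] op 0.0146
```

arm_command(steps=[[[0.0003, 0.003, 0.0], [0, 0, 0], 0.1], [[0.0003, 0.006, -0.0004], [0, 0, 0], 0.1], [[0.0004, 0.009, -0.0008], [0, 0, 0], 0.1], [[0.0004, 0.011, -0.0011], [0, 0, 0], 0.1], [[0.0004, 0.012, -0.0012], [0, 0, 0], 0.1]])

```text
t: 25.0
tool_pos: [0.5185, -0.0269, 0.1397]
tool_rot: [-0.497, 1.758, -1.996]
contact_force: [-1.2, -1.4, 2.6]
opening: 0.0148
```

```bash
python3 -c "
from h import *
tipnow()"; python3 look.py d1.png
```

```text
t 25.0 tip [ 0.5186 -0.0268  0.0713] lean [0.0017 0.0014] tcp [ 0.5185 -0.0269  0.1397] F [-1.22 -1.42  2.57] M [-0.319  0.101 -0.007] op 0.0148
t 25.05 pos [ 0.5185 -0.0269  0.1396] open 0.0143 F [-0.36 -1.95  1.65] M [-0.35   0.045 -0.03 ]
[[-0.8422  0.0839  0.5325]
 [-0.5388 -0.1013 -0.8363]
 [-0.0162 -0.9913  0.1305]]
tcp [396. 189.] seat [395. 208.] tip [383. 463.] mm px: x [16. 21.] y [42. -9.] z [ -1. -39.] origin 181 266
```

View pics/d1.png

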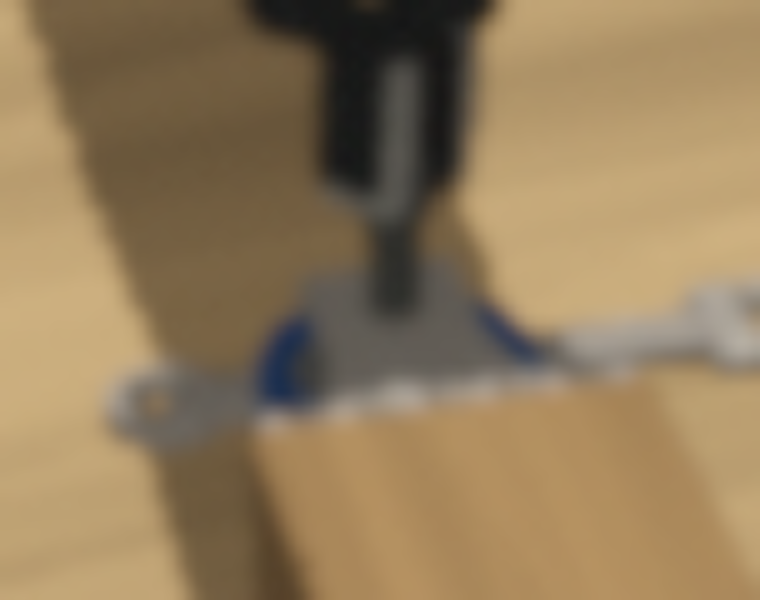

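arm_command(steps=[[[0.0002, 0.001, 0.0001], [0, 0, 0], 0.1], [[0.0002, 0.002, 0.0], [0, 0, 0], 0.1], [[0.0002, 0.003, -0.0001], [0, 0, 0], 0.1], [[0.0002, 0.0035, -0.0001], [0, 0, 0], 0.1]])

```text
t: 25.45
tool_pos: [0.5184, -0.0271, 0.1358]
tool_rot: [-0.497, 1.759, -1.995]
contact_force: [-1.5, -1.1, 2.2]
opening: 0.0146
```

```bash
python3 -c "
from h import *
tipnow();o=ctrl.get_obs()
plan([*o['tool_pos'][:2],.136],Rdown(np.radians(-57.4)))"
```

```text
t 25.45 tip [ 0.5185 -0.027   0.0674] lean [0.0012 0.0018] tcp [ 0.5184 -0.0271  0.1358] F [-1.49 -1.13  2.2 ] M [-0.066  0.18  -0.029] op 0.0146
shift [-0.     -0.0002  0.    ] turn [-7.47 -0.05 -0.92] rows 0.9 t 25.45 f [-1.49 -1.13  2.2 ]
```

arm_command(steps=[[[0, 0, 0], [0, 0, 0], 0.45], [[0, 0, 0], [0, 0, 0], 0.45], [[0, 0, 0], [-4, 0, -0.5], 0.45], [[0, 0, 0], [-7.5, 0, -0.9], 0.45], [[0, 0, 0], [-7.5, 0, -0.9], 0.45]])

```text
t: 25.95
tool_pos: [0.5191, -0.0279, 0.1359]
tool_rot: [-0.553, 1.901, -1.899]
contact_force: [-0.0, -1.1, 0.9]
opening: 0.0383
```

```bash
python3 look.py d2.png;python3 -c "
from h import *
plan([.5184,-.0271,.136],Rdown(np.radians(-57.4)))"
```

```text
t 26.0 pos [ 0.5187 -0.0275  0.1357] open 0.0382 F [-0.32  0.05  0.92] M [-0.031  0.01   0.01 ]
[[-0.8435  0.0005  0.5372]
 [-0.5372  0.0002 -0.8435]
 [-0.0005 -1.      0.0001]]
tcp [384. 195.] seat [385. 212.] tip [391. 452.] mm px: x [16. 21.] y [42. -9.] z [ -1. -39.] origin 182 267
shift [ 0.     -0.0003 -0.0005] turn [-0.01 -0.11 -0.03] rows 0.0 t 26.0 f [-0.32  0.05  0.92]
```

View pics/d2.png

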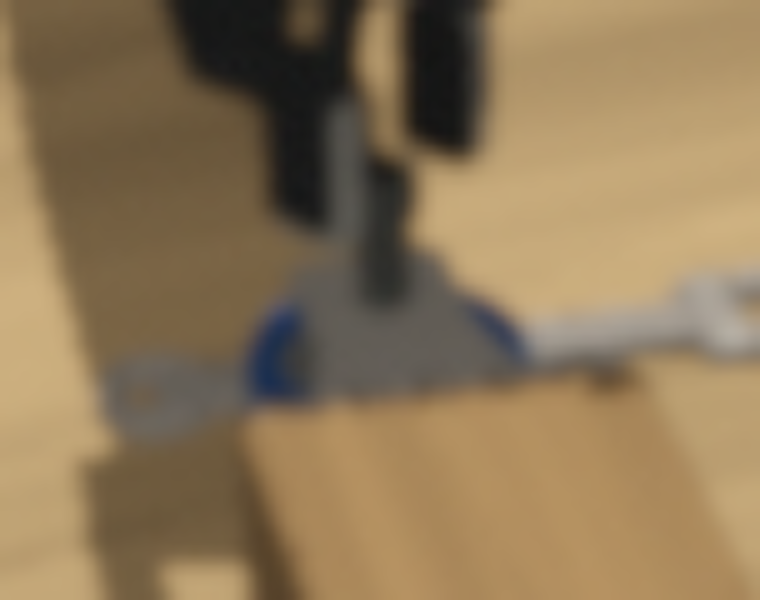

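arm_command(steps=[[[0, 0, 0], [0, 0, 0], 0.1], [[0, 0, 0], [0, 0, 0], 0.1], [[0, 0, 0], [0, 0, 0], 0.1], [[0, 0, 0], [0, 0, 0], 0.1], [[0, 0, 0], [0, 0, 0], 0.1]], force=25)

```text
t: 26.5
tool_pos: [0.5184, -0.0273, 0.1355]
tool_rot: [-0.554, 1.9, -1.899]
contact_force: [-0.2, 0.4, -0.4]
opening: 0.0162
```

```bash
python3 look.py d3.png
```

```text
t 26.55 pos [ 0.5185 -0.0273  0.1355] open 0.0161 F [-1.13  0.22 -1.31] M [0.037 0.035 0.005]
[[-0.8434  0.      0.5373]
 [-0.5373  0.0004 -0.8434]
 [-0.0002 -1.     -0.0003]]
tcp [385. 195.] seat [385. 212.] tip [392. 451.] mm px: x [16. 21.] y [42. -9.] z [ -1. -39.] origin 182 267
```

View pics/d3.png

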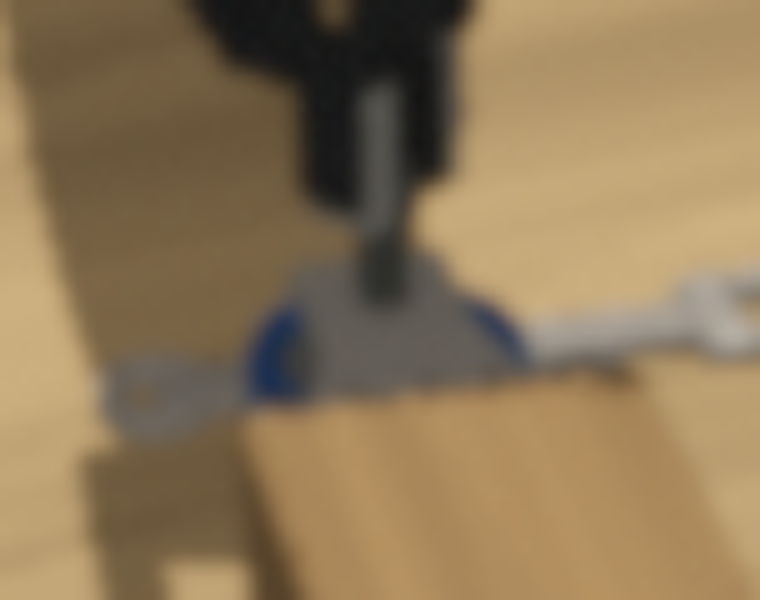

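```bash
python3 - <<'E'
import numpy as np
np.save("bt.npy",np.array([0,1.,0]))
E
cat >> h.py <<'E'
H=np.array([.5187,-.0274])
def pl(phi,m,ztip,L=.0685,dx=0,dy=0):
    l=m*np.array([np.cos(np.radians(phi)),np.sin(np.radians(phi))])
    tip=np.r_[H+l*(.1075-ztip)+[dx,dy],ztip]
    print("phi",phi,"m",m,"z",ztip);ptip(tip,l[0],l[1],L)
E
python3 - <<'E'
from h import *
tipnow(.0685)
pl(330,.09,.069);pl(330,.09,.066);pl(330,.09,.064)
E
```

```text
t 26.55 tip [ 0.5185 -0.0273  0.067 ] lean [0.     0.0004] tcp [ 0.5185 -0.0273  0.1355] F [-1.13  0.22 -1.31] M [0.037 0.035 0.005] op 0.0161
phi 330 m 0.09 z 0.069
tcp [ 0.5164 -0.0261  0.1372]
shift [ 0.0011 -0.0017 -0.0022] turn [ 4.58 -0.1   2.36] rows 0.6 t 26.55 f [-1.13  0.22 -1.31]
phi 330 m 0.09 z 0.066
tcp [ 0.5166 -0.0262  0.1342]
shift [ 0.0009  0.0013 -0.0019] turn [ 4.58 -0.1   2.36] rows 0.6 t 26.55 f [-1.13  0.22 -1.31]
phi 330 m 0.09 z 0.064
tcp [ 0.5168 -0.0263  0.1322]
shift [ 0.0009  0.0033 -0.0018] turn [ 4.58 -0.1   2.36] rows 0.6 t 26.55 f [-1.13  0.22 -1.31]
```

arm_command(steps=[[[0.0, -0.0017, 0.0], [0, 0, 0], 0.1], [[0.0005, -0.0017, -0.0011], [2.3, 0, 1.2], 0.1], [[0.0011, -0.0017, -0.0022], [4.6, 0, 2.4], 0.1], [[0.0011, -0.0017, -0.0022], [4.6, 0, 2.4], 0.1], [[0.001, -0.0002, -0.002], [4.6, 0, 2.4], 0.1]], force=30)

```text
t: 27.05
tool_pos: [0.5168, -0.026, 0.1363]
tool_rot: [-0.485, 1.812, -1.939]
contact_force: [-1.3, 0.4, 2.7]
opening: 0.0155
```

```bash
python3 - <<'E'
from h import *
tipnow(.0685)
for z in (.0675,.066,.065,.063): pl(330,.09,z)
E
```

```text
t 27.05 tip [ 0.5222 -0.029   0.0681] lean [ 0.0791 -0.0444] tcp [ 0.5168 -0.026   0.1363] F [-1.27  0.36  2.71] M [0.229 0.134 0.049] op 0.0155
phi 330 m 0.09 z 0.0675
tcp [ 0.5165 -0.0261  0.1357]
shift [ 0.0003  0.0006 -0.0001] turn [-0.01 -0.09 -0.07] rows 0.0 t 27.05 f [-1.27  0.36  2.71]
phi 330 m 0.09 z 0.066
tcp [ 0.5166 -0.0262  0.1342]
shift [ 0.0003  0.0021 -0.0001] turn [-0.01 -0.09 -0.07] rows 0.0 t 27.05 f [-1.27  0.36  2.71]
phi 330 m 0.09 z 0.065
tcp [ 0.5167 -0.0262  0.1332]
shift [ 0.0003  0.0031 -0.0001] turn [-0.01 -0.09 -0.07] rows 0.1 t 27.05 f [-1.27  0.36  2.71]
phi 330 m 0.09 z 0.063
tcp [ 0.5169 -0.0263  0.1312]
shift [ 0.0003  0.0051 -0.0001] turn [-0.01 -0.09 -0.07] rows 0.1 t 27.05 f [-1.27  0.36  2.71]
```

arm_command(steps=[[[0.0002, 0.001, -0.0001], [0, 0, 0], 0.1], [[0.0003, 0.002, -0.0001], [0, 0, 0], 0.1], [[0.0003, 0.0028, -0.0001], [0, 0, 0], 0.1]])

```text
t: 27.35
tool_pos: [0.5172, -0.0263, 0.134]
tool_rot: [-0.484, 1.812, -1.938]
contact_force: [-0.3, 0.5, 2.8]
opening: 0.0159
```

```bash
python3 - <<'E'
from h import *
tipnow(.0685)
E
```

```text
t 27.35 tip [ 0.5226 -0.0293  0.0657] lean [ 0.0796 -0.0442] tcp [ 0.5172 -0.0263  0.134 ] F [-0.32  0.47  2.79] M [ 0.272  0.197 -0.015] op 0.0159
```

arm_command(steps=[[[0.0, 0.001, 0], [0, 0, 0], 0.1], [[0, 0.002, 0], [0, 0, 0], 0.1], [[0, 0.003, 0], [0, 0, 0], 0.1], [[0, 0.003, 0], [0, 0, 0], 0.1]])

```text
t: 27.75
tool_pos: [0.5174, -0.0265, 0.1308]
tool_rot: [-0.484, 1.812, -1.939]
contact_force: [0.3, -0.0, 1.5]
opening: 0.0162
```

```bash
python3 - <<'E'
from h import *
tipnow(.0685)
E
```

```text
t 27.75 tip [ 0.5229 -0.0295  0.0626] lean [ 0.0796 -0.0444] tcp [ 0.5174 -0.0265  0.1308] F [ 0.29 -0.05  1.52] M [ 0.229  0.186 -0.026] op 0.0162
```

arm_command(steps=[[[0.0, 0.002, 0], [0, 0, 0], 0.1], [[0, 0.004, 0], [0, 0, 0], 0.1], [[0, 0.006, 0], [0, 0, 0], 0.1], [[0, 0.0075, 0], [0, 0, 0], 0.1]])

```text
t: 28.15
tool_pos: [0.518, -0.0269, 0.123]
tool_rot: [-0.485, 1.812, -1.939]
contact_force: [-0.7, 1.6, 3.6]
opening: 0.0158
```

```bash
python3 - <<'E'
from h import *
tipnow(.0685)
E
```

```text
t 28.15 tip [ 0.5234 -0.0299  0.0548] lean [ 0.0794 -0.0444] tcp [ 0.518  -0.0269  0.123 ] F [-0.74  1.63  3.56] M [0.269 0.253 0.006] op 0.0158
```

arm_command(steps=[[[0.0, 0.0015, 0], [0, 0, 0], 0.1], [[0, 0.003, 0], [0, 0, 0], 0.1], [[0, 0.0045, 0], [0, 0, 0], 0.1], [[0, 0.0055, 0], [0, 0, 0], 0.1]])

```text
t: 28.55
tool_pos: [0.5183, -0.0271, 0.1174]
tool_rot: [-0.485, 1.813, -1.939]
contact_force: [-0.9, 1.1, 3.3]
opening: 0.0156
```

```bash
python3 look.py e1.png; python3 - <<'E'
from h import *
tipnow(.0685)
E
```

```text
t 28.6 pos [ 0.5183 -0.0271  0.1172] open 0.016 F [-1.13  1.01  2.44] M [0.227 0.264 0.001]
[[-0.8417  0.0787  0.5341]
 [-0.5382 -0.0442 -0.8416]
 [-0.0426 -0.9959  0.0795]]
tcp [387. 194.] seat [388. 213.] tip [390. 460.] mm px: x [16. 22.] y [42. -8.] z [ -1. -38.] origin 189 267
t 28.6 tip [ 0.5237 -0.0301  0.049 ] lean [ 0.079  -0.0444] tcp [ 0.5183 -0.0271  0.1172] F [-1.13  1.01  2.44] M [0.227 0.264 0.001] op 0.016
```

View pics/e1.png

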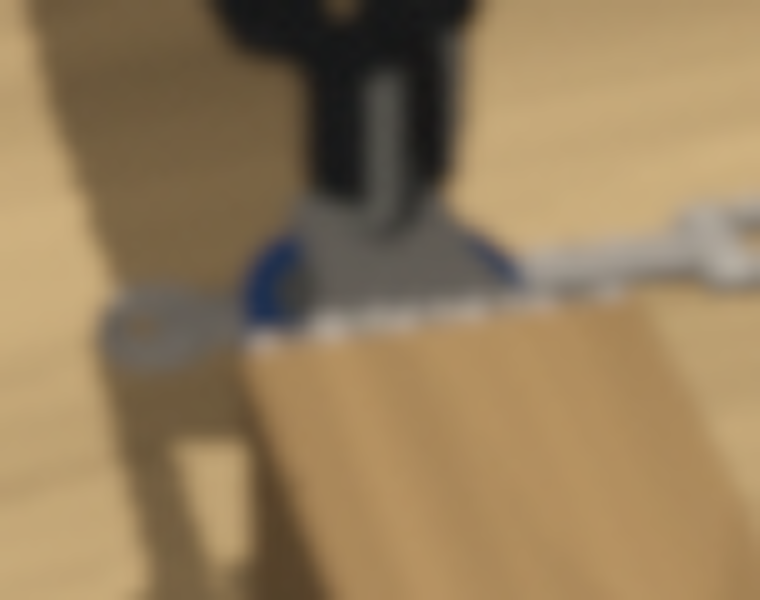

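arm_command(steps=[[[0.0, 0.001, 0], [0, 0, 0], 0.1], [[0, 0.002, 0], [0, 0, 0], 0.1], [[0, 0.0025, 0], [0, 0, 0], 0.1]])

```text
t: 28.9
tool_pos: [0.5185, -0.0272, 0.115]
tool_rot: [-0.485, 1.813, -1.939]
contact_force: [-1.9, 1.3, 7.0]
opening: 0.0162
```

arm_command(steps=[[[0.0, 0.001, 0], [0, 0, 0], 0.1], [[0, 0.0015, 0], [0, 0, 0], 0.1]])

```text
t: 29.1
tool_pos: [0.5187, -0.0272, 0.1147]
tool_rot: [-0.486, 1.813, -1.939]
contact_force: [-6.6, 2.6, 13.1]
opening: 0.0157
```

```bash
python3 - <<'E'
from h import *
tipnow(.0685)
E
```

```text
t 29.1 tip [ 0.524  -0.0302  0.0465] lean [ 0.0783 -0.0442] tcp [ 0.5187 -0.0272  0.1147] F [-6.58  2.62 13.1 ] M [0.493 1.124 0.022] op 0.0157
```

arm_command(steps=[[[0, -0.0005, 0], [0, 0, 0], 0.1], [[0, -0.0005, 0], [0, 0, 0], 0.45], [[0, -0.0005, 0], [0, 0, 0], 0.45], [[0, -0.0005, 0], [0, 0, 0], 0.45], [[0, -0.0005, 0], [0, 0, 0], 0.45]])

```text
t: 29.6
tool_pos: [0.5185, -0.0273, 0.1148]
tool_rot: [-0.486, 1.813, -1.939]
contact_force: [0.6, -0.2, -1.1]
opening: 0.0387
```

arm_command(steps=[[[0, -0.01, 0], [0, 0, 0], 0.45], [[0, -0.03, 0], [0, 0, 0], 0.45], [[0, -0.07, 0], [0, 0, 0], 0.45], [[0, -0.1, 0], [0, 0, 0], 0.45], [[0, -0.1, 0], [0, 0, 0], 0.45]])

```text
t: 30.1
tool_pos: [0.5137, -0.0233, 0.2215]
tool_rot: [-0.475, 1.804, -1.94]
contact_force: [-0.2, -0.8, 0.2]
opening: 0.0386
```

```bash
python3 - <<'E'
from fit import *
st()
s=ctrl.get_image("scene");pickle.dump(s,open("s_last.pkl","wb"))
crop(s,180,270,60,76,10,"e2.png")
plan([.40,-.20,.25],Rdown(np.radians(-57.4)))
E
```

```text
t 30.1 pos [ 0.5137 -0.0233  0.2215] open 0.0386 F [-0.18 -0.82  0.25] M [ 0.003  0.081 -0.02 ]
[[-0.8412  0.0888  0.5335]
 [-0.5385 -0.0461 -0.8414]
 [-0.0501 -0.995   0.0866]]
shift [ 0.1884 -0.0329  0.0915] turn [-4.8  -0.1  -2.68] rows 4.2 t 30.15 f [-1.06  0.01 -0.19]
```

View pics/e2.png

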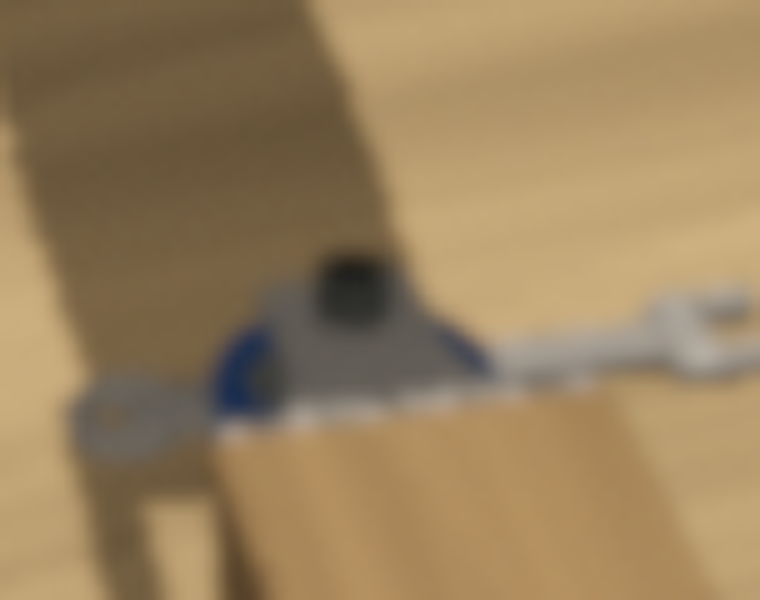

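The head sits on the leg at crop (355,290). Moving the arm clear to check from above too.

arm_command(steps=[[[0.188, -0.033, 0.092], [-4.8, 0, -2.7], 0.45], [[0.188, -0.033, 0.092], [-4.8, 0, -2.7], 0.45], [[0.188, -0.033, 0.092], [-4.8, 0, -2.7], 0.45], [[0.188, -0.033, 0.092], [-4.8, 0, -2.7], 0.45], [[0.188, -0.033, 0.092], [-4.8, 0, -2.7], 0.45]])

```text
t: 30.65
tool_pos: [0.3985, -0.2032, 0.2501]
tool_rot: [-0.551, 1.903, -1.904]
contact_force: [-0.5, -0.0, 0.2]
opening: 0.0382
```

```bash
python3 - <<'E'
from fit import *
s=ctrl.get_image("scene");t=ctrl.get_image("top")
crop(t,225,295,50,55,12,"e3.png")
k=20;r0,c0=192,292
im=cv2.resize(s["img"][r0:r0+28,c0:c0+36,::-1],None,fx=k,fy=k,interpolation=cv2.INTER_CUBIC)
for h,col in ((0,(0,255,0)),(.004,(0,0,255))):
  for z in (.110+h,.122+h):
    d=np.array([.079,-.044,-1]);d/=np.linalg.norm(d);e=np.cross(d,[1,0,0]);e/=np.linalg.norm(e);g=np.cross(d,e)
    c=np.array([.5189,-.0277,.11])-d*(z-.11)
    P=np.array([((proj(s,c+.009*(np.cos(a)*e+np.sin(a)*g))-[r0,c0]+.5)*k)[::-1] for a in np.linspace(0,6.3,40)]).astype(np.int32)
    cv2.polylines(im,[P],True,col,1)
cv2.imwrite("pics/e4.png",im)
print("wheel",ringfit(t,.097,[.518,-.025],np.array([.518,-.026])))
st()
E
```

```text
wheel (array([ 0.5178, -0.0265,  0.0248]), np.float64(9.258014626595337))
t 30.75 pos [ 0.3997 -0.2013  0.2496] open 0.0384 F [0.66 0.51 0.07] M [ 0.008 -0.002 -0.001]
[[-0.8454 -0.0007  0.5342]
 [-0.5342  0.0005 -0.8454]
 [ 0.0003 -1.     -0.0008]]
```

View pics/e3.png

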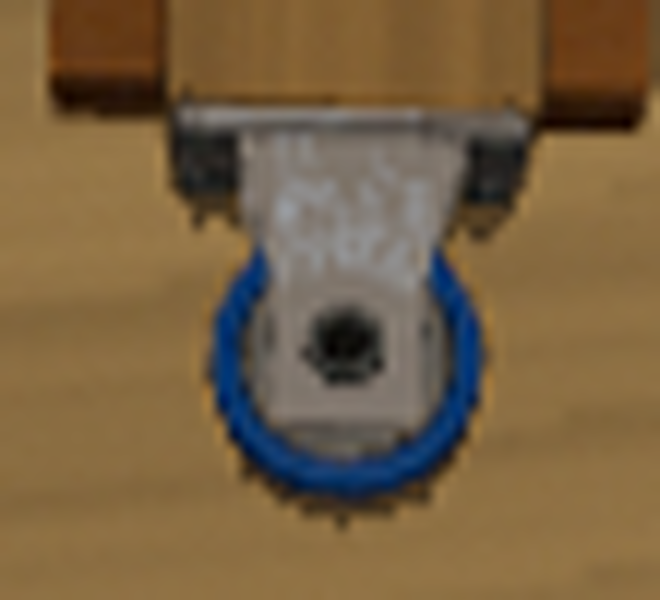

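View pics/e4.png

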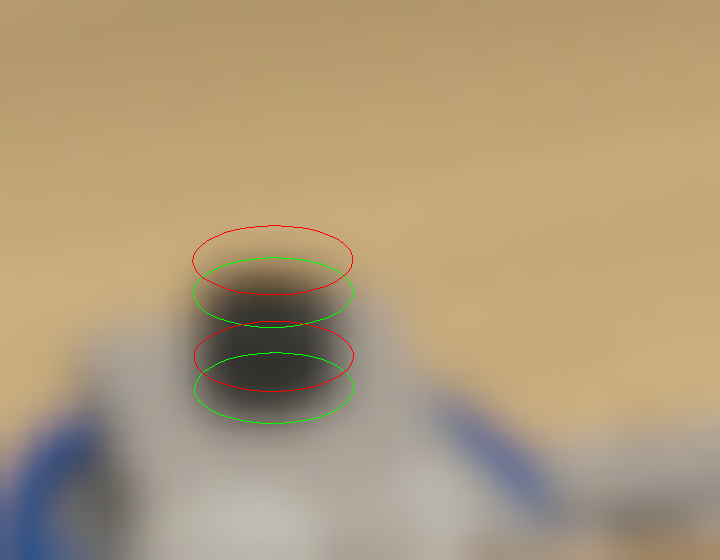

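```bash
python3 -c "
from station import ctrl
print(ctrl.finish_job())"
```

```text
the job is handed in; nothing more can be done
None
```

I fitted the blue wheel between the fork's legs and put the black axle bolt through both legs with its head home. I then let go, backed the arm clear and handed the job in at about 31 s. It reports no verdict.

**How it went:**
- **First grip:** the bolt leaned about 7.5° in the fingers on the first grip, so its first landing was on the leg, short of the upper hole, at about 11 N.
- **Regrip:** after some gentle probing the bolt went into the upper hole and the wheel's bore. I stood it on the washer, let go and gripped it again straight.
- **Washer hole:** leaning it about 5° towards +x and −y (the direction the top picture had hinted at) found the hidden hole on the first try. It went in at under 4 N.
- **Seating:** the head touched down at about 13 N. This was the highest force I read between moves; the limit is 25 N.

**Last checks:**
- **Head height:** the finger height at the stop puts the underside of the head at about 110 mm. The scene picture matches the outline of a seated head, not one 4 mm higher.
- **Wheel position:** in the top picture the wheel's centre is about 1 mm from the hole.
- **Robot:** it was not touching anything.
- **Not checked:** the two cameras disagreed by a few millimetres, so I relied on touch for the final fit. I could not see the bolt's tip below the lower leg. I did not re-measure the other things on the bench, but I did not knowingly touch them.

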